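# Key the toothed hub onto the kneader's drive spindle

## Task

Put the kneader's drive together: drop the loose steel T-key down into the slot of the upright spindle, let it go, and then slide the toothed hub down over the spindle and key with its keyway in line, pushing it slowly against the stiff felt ring until it is fully home. Be gentle - feel for the slot and press, do not force anything - and leave the other things on the worktop where they are.

Things in the scene. Friction and masses are not known exactly. Their poses are not given: they have to be found in the camera images.
- drive_base: White motor base of a dough kneader, fixed, 180 x 140 mm, deck 40 mm above the worktop, black dial on its front (-x) face. Origin: on the axis of the upright steel spindle, at worktop level; z up, -x toward the front. The housing reaches from 78 mm in front of the axis to 102 mm behind it.
- spindle_top (a point): Centre of the spindle's top end, 96 mm over the base origin; base's axes. Spindle 36 mm across. A T-slot in its side, open at the top, 32 deep, 12 mm wide outward, widens to 17 between 4 and 11 mm from the axis. Its angle is not measured: it faces within 0.9 rad either side of the base's -x; find it by sight or feel. The spindle turns only stiffly, at 0.2 N m.
- home (a point): Point on the spindle axis, 48 mm above the base origin, where the hub's underside is when home. A felt ring (66 mm across, 8 thick) grips the spindle, at first 6 to 12 mm above the deck, its top 54 to 60 mm over the origin. Pushed by the hub it slides down to a hard stop on the deck: about 7 N plus 1.5 N per 10 mm/s, so push at 10 to 20 mm/s. The hub's weight does not move it.
- key: Steel bar 52 mm tall, 60 g, 18 (x) by 9 (y); its lower 31 mm is a T, the +x 5 mm of the section being 14 wide. Grip the top 20 mm across the 9. Ends bevelled 1 mm. Origin: centre of the 18 x 9 lower end; z up. In the slot +x points to the spindle axis, origin 14 mm from the axis, 64 mm over the base origin; 5 mm stand out sideways, 20 above. Starts upright in the rest, 4 mm over the worktop.
- hub: Loose grey toothed hub, 180 to 290 g, 46 mm tall: toothed flange 91 mm across and 12 thick below, round boss 60 mm across and 34 tall above (grip across the boss from above). A 38 mm bore goes through, with a keyway 13 wide, out to 26 mm from the axis, on its -x side, full height. Origin: on its axis at its underside; z up, -x toward the keyway. Lies flange down.
- key_rest: Small fixed wooden block, 60 x 56 x 18 mm, in whose 14 mm deep pocket the key stands loosely at the start. Origin: centre of its underside.
- spice_jar_3: Bystander, loose: spice jar with a red cap, diameter 45 mm, 108 mm tall. Origin at its underside.
- aqua_tumbler: Bystander, loose: frosted tumbler, diameter 74 mm, 105 mm tall. Origin at its underside.
- white_cup: Bystander, loose: white plastic cup, diameter 66 mm, 90 mm tall. Origin at its underside.
- sauce_cup: Bystander, loose: yellow sauce pot with a clear lid, diameter 70 mm, 40 mm tall. Origin at its underside.
- mill_1: Bystander, loose: small shaker, diameter 44 mm, 90 mm tall. Origin at its underside.
- mug_5: Bystander, loose: white mug with a handle, 118 x 91 mm, 93 mm tall. Origin at its underside.

How it is judged:
On the way, in this order (a step that is already met when the one before it is completed fails the run):
1. the key stands down on the floor of the spindle's slot, let go, while the hub is still off the spindle (z of key in the frame of drive_base between 0.061 and 0.0665 m and horizontal distance between key and drive_base between 0.01 and 0.018 m and angle between key's own z axis and vertical below 0.12 rad and horizontal distance between hub and drive_base above 0.06 m and contact force between the fingers and key below 0.3 N), for 0.2 s.
2. the hub is round the spindle and the key and fully home (z of key in the frame of drive_base between 0.061 and 0.0665 m and horizontal distance between key and drive_base between 0.01 and 0.018 m and angle between key's own z axis and vertical below 0.12 rad and z of hub in the frame of drive_base between 0.045 and 0.05 m and horizontal distance between hub and drive_base below 0.003 m and angle between hub's own z axis and vertical below 0.05 rad), for 0.2 s.
At the end, for the whole second after the job is handed in: Key in the slot: lower end 61 to 66.5 mm above the base origin (floor 64), 10 to 18 mm from the axis, within 0.12 rad of upright. Hub over spindle and key: underside 45 to 50 mm above the base origin (home 48), within 3 mm of the axis, 0.05 rad of level. Both released, at rest (all of step 2 and linear speed of each of hub, key below 0.01 m/s); the robot touches nothing.
It fails at once if the key is pressed against the spindle or base with more than 40 N (contact force between key and drive_base above 40 N).
It fails at once if the hub is pressed against the spindle, felt ring or base with more than 40 N (contact force between hub and drive_base above 40 N).
It fails at once if the hub is pressed against the key with more than 40 N (contact force between hub and key above 40 N).
It fails at once if another thing on the worktop is moved by more than 30 mm (distance of any of spice_jar_3, aqua_tumbler, white_cup, sauce_cup, mill_1, mug_5 from where it was at the start of the episode above 0.03 m).
It also fails if it takes over 72 s, if anything falls off the work surface, if the arm or the gripper's body presses on something with over 40 N, if the wrist force passes 120 N, or if a joint passes its speed limit or range.

## Robot

A 7-joint arm with a two-finger parallel gripper is mounted at the origin on a cart in front of the work surface, level with it; the furniture and walls round the work are solid. World frame = base frame: x ahead of the robot, y to its left, z up, the work surface at z = 0. Lengths are in m, angles in rad, forces in N, time in s.
With the tool pointing down it reaches from about 0.375 to 0.925 m from the base axis. Payload 3.1 kg.
Tool frame: the origin (TCP) lies midway between the tips of the shut fingers; the grasp point (between the pads) lies 19 mm behind it (grip_point_offset is the distance from the TCP to the grasp point, in m); z points along the fingers, y is the line along which they close (so a half turn about z gives the same grasp; the last joint's range is limited). The gripper opens to 85 mm and grips with 20 to 120 N. Pads are 22 mm wide; open, the fingers measure 114 mm over their backs; the gripper's body (76 mm by 85 mm) begins 54 mm behind the grasp point. The pads swing forward as they close: fully open they stand 13 mm farther back than shut.
Start: joints at [1.203, 0.383, 0.044, 1.598, -0.018, 1.161, -0.05], TCP at [0.173, -0.626, 0.199] pointing down, gripper open.
Joint ranges: [-2.61, 2.61], [-0.41, 2.15], [-1.48, 1.57], [0, 2.5], [-1.57, 4.71], [0.05, 1.97], [-2.85, 2.85]. Speed limits (rad/s): [2.79, 2.79, 3.14, 3.14, 3.14, 3.14, 3.14].

## Interface

Orientations are given as a unit quaternion [x, y, z, w].
In Python, from bench import * gives the robot as it stands.
- The arm moves only by the shell command python3 -m crank 'ROWS'. ROWS is JSON, a list of rows, each an object with "fingers": the opening, from -1 (shut) to 1 (fully open); "slide": the shift along the tool's x, y, z in units of 25 mm (1.0 is 25 mm), a list of three; "yaw": the turn about the tool's z in units of 5 degrees (1.0 is 5 degrees). In form: [{"fingers": fingers, "slide": [tx, ty, tz], "yaw": yaw}, ...]. A call has 1 to 10 rows; each row is the pose to reach, as a shift and turn from the pose commanded when the call began, along the tool's axes at that moment; what a row does not reach only later rows make up. A row lasts 1/10 s, in which the tool goes at most 50 mm and 8.59 degrees, less where a joint would pass 70% of its speed; a pose out of reach is approached as far as the arm can. A call with a gripper value outside its range is refused whole. The fingers move at their own pace and stop on an object; the grip force is fixed at half the most. Time passes only in rows, so rows that repeat a pose let the fingers close. It gives the time, the measured TCP pose, the force, the opening and the grip force at its end, in the units of the state.
- get_state(): the state, without advancing time (a new reading comes with each control period).
- grab_frame(name): name is "side" or "top" or "wrist"; returns a dict with "image" (384x512x3 uint8, blue, green, red), "vertical_fov" (degrees; the focal length in pixels is half the picture's height over the tangent of half this angle, whatever the lens; pixels are square), "cx", "cy" (the principal point, pixels), "R" (3x3) and "t" (3): a world point X has camera coordinates R X + t. Camera axes: x right, y down, z forward; pixel columns grow to the right and rows downward; lengths in m; the calibration is good to about 2 mm. A picture is of the moment at which its call begins. There is no depth.
- close_job(): hands the job in; it is judged then, once.
Trained networks look in a picture, given as the dict that the camera call returned (one of the last four; its "shot" number tells which), for a name from the list of things; names that differ only in an ending like _2 or _b are one class to them, and where a whole thing is asked for, a point or a joint stands for the part that bears it (a point fixed in the world has none). Each returns a list of dicts, best first, with "conf" (0 to 1); they miss things now and then, are a little off and sometimes report something else, mostly with a low value. They report only what shows in the picture. A call takes as long as a camera call.
- find_in(picture, label): "point" ([x, y, z] in m, in the coordinates of the camera as it stood for that picture, good to about 4 mm: the middle of the surface that is visible of it).
- trace(picture, label): "region" (384x512 bool, what is visible of it).
- landmark_of(picture, label): "point" ([x, y, z] in m, in the coordinates of the camera as it stood for that picture, good to about 4 mm: a listed point, or the origin of a listed thing).
The state is a dict: "time_s": time; "joint_positions": joint angles; "qvel": joint speeds; "joint_efforts": joint torques, N m; "eef_pos": TCP position; "tcp_rot": TCP orientation; "contact_force": force on the tool from outside, world axes, zero at the start; "wrist_torque": the same for the moment, N m; "opening": opening from 0.0 (shut) to 1.0 (fully open); "grasp_force": force on a finger pad.
Only numpy, scipy, OpenCV 4.12 (cv2) and the standard library are available. Lean on these libraries where they do the work, as an engineer would, in place of code of your own. Each camera call takes 0.05 s, during which the arm holds its last target. There are 200 camera calls.

## Working session

There is one attempt and no reset: what is moved stays moved. The work goes in short steps, Python scripts to look and compute and a shell command to move; the robot and the scene stay as the last step left them, time stands still between calls to the robot, and variables do not carry over. Pictures are saved under pics/ and viewed, at most 10 in all, crops included, and the job is handed in when it is done.

```bash
mkdir -p pics; ls
cat > h.py <<'E'
import numpy as np, cv2
from bench import *
from scipy.spatial.transform import Rotation as Ro
def w(p,X): return np.array(p["R"]).T@(np.array(X)-np.array(p["t"]))
def f(p): return 192/np.tan(np.radians(p["vertical_fov"])/2)
def proj(p,X):
    c=np.array(p["R"])@np.array(X)+np.array(p["t"]); return np.array([p["cx"],p["cy"]])+f(p)*c[:2]/c[2]
def onz(p,uv,z):
    d=np.array(p["R"]).T@np.array([(uv[0]-p["cx"])/f(p),(uv[1]-p["cy"])/f(p),1]); o=w(p,[0,0,0]); return o+d*(z-o[2])/d[2]
E
python3 - <<'E'
from h import *
s=get_state(); print(s)
for n in ("side","top","wrist"):
    p=grab_frame(n); cv2.imwrite(f"pics/{n}0.png",p["image"]); print(n,"cam at",w(p,[0,0,0]).round(3))
    for l in "drive_base spindle_top home key hub key_rest spice_jar_3 aqua_tumbler white_cup sauce_cup mill_1 mug_5".split():
        r=landmark_of(p,l)
        print(l,[(w(p,q["point"]).round(3).tolist(),round(q["conf"],2)) for q in r[:2]])
E
python3 -c "
import cv2,numpy as np
cv2.imwrite('pics/c0.png',np.hstack([cv2.imread('pics/%s0.png'%n) for n in ('side','top')])[:, :, :])
a=cv2.imread('pics/c0.png');cv2.imwrite('pics/c0.png',cv2.resize(a,(800,300)))"
```

```text
pics
{'time_s': 0.0, 'joint_positions': array([ 1.20320515,  0.38385104,  0.0438087 ,  1.59957335, -0.01789624,
        1.16119795, -0.0499157 ]), 'qvel': array([-1.61999231e-05, -1.73720360e-03, -1.24198197e-03,  8.84660660e-05,
        2.32266470e-04,  2.91788229e-03, -1.24214128e-03]), 'joint_efforts': array([ 3.63614811e-05, -4.33461821e+01,  1.02446795e+00, -2.49508560e+01,
        1.05996107e-02,  1.14593495e-02, -2.02620981e-05]), 'eef_pos': array([ 0.17297505, -0.62549583,  0.19767681]), 'tcp_rot': array([ 9.90908531e-01,  1.34530830e-01, -2.44719829e-04, -1.29592249e-03]), 'contact_force': array([0.12007096, 0.89548433, 0.27377032]), 'wrist_torque': array([ 0.00381934, -0.01384525,  0.01150972]), 'grasp_force': 0.0, 'opening': 1.0002099626238377}
side cam at [ 0.404 -1.011  0.619]
drive_base [([0.575, 0.036, -0.001], 0.76)]
spindle_top [([0.573, 0.037, 0.099], 0.96)]
home [([0.575, 0.033, 0.047], 0.87), ([0.524, -0.244, 0.001], 0.61)]
key [([0.521, -0.243, 0.003], 0.78)]
hub [([0.525, 0.215, 0.001], 0.58)]
key_rest [([0.523, -0.239, -0.0], 0.6)]
spice_jar_3 [([0.368, 0.052, 
[... 473 characters left out ...]
)]
key [([0.523, -0.245, 0.004], 0.4)]
hub [([0.526, 0.217, -0.0], 0.62), ([0.382, -0.12, 0.004], 0.59)]
key_rest [([0.523, -0.246, 0.001], 0.69), ([0.699, 0.253, -0.002], 0.28)]
spice_jar_3 [([0.373, 0.048, -0.001], 0.51)]
aqua_tumbler [([0.7, 0.249, 0.001], 0.85), ([0.382, -0.12, 0.005], 0.2)]
white_cup [([0.709, -0.221, -0.003], 0.73), ([0.577, 0.032, 0.098], 0.27)]
sauce_cup [([0.378, -0.121, 0.003], 0.81)]
mill_1 [([0.659, -0.333, -0.001], 0.5)]
mug_5 [([0.803, 0.084, -0.002], 0.87), ([0.373, 0.052, -0.001], 0.21)]
wrist cam at [ 0.239 -0.608  0.373]
drive_base []
spindle_top []
home []
key []
hub []
key_rest []
spice_jar_3 []
aqua_tumbler []
white_cup []
sauce_cup []
mill_1 []
mug_5 []
```

Run:
```python
import cv2,numpy as np
s=cv2.imread('pics/side0.png');t=cv2.imread('pics/top0.png')
cv2.imwrite('pics/s1.png',cv2.resize(s,(800,600),interpolation=cv2.INTER_CUBIC))
cv2.imwrite('pics/t1.png',cv2.resize(t,(800,600),interpolation=cv2.INTER_CUBIC))
```

```text
(no output)
```

View pics/s1.png

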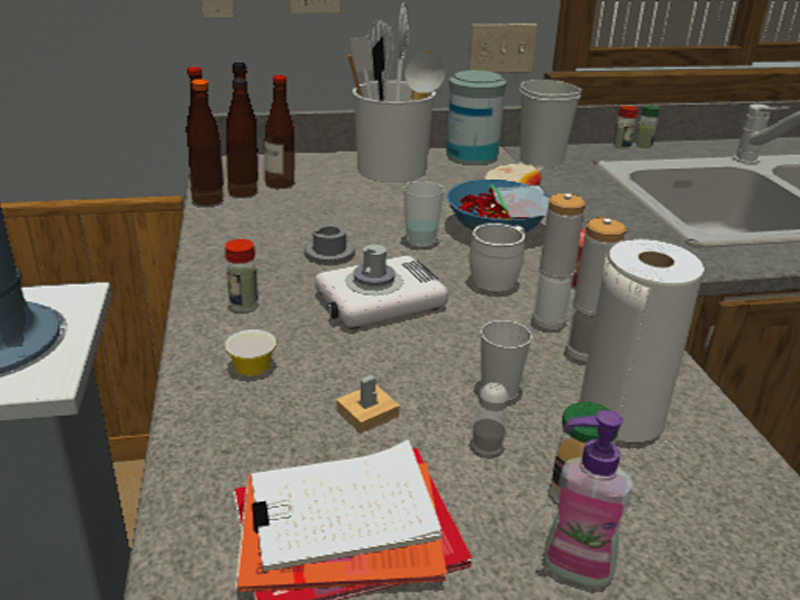

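View pics/t1.png

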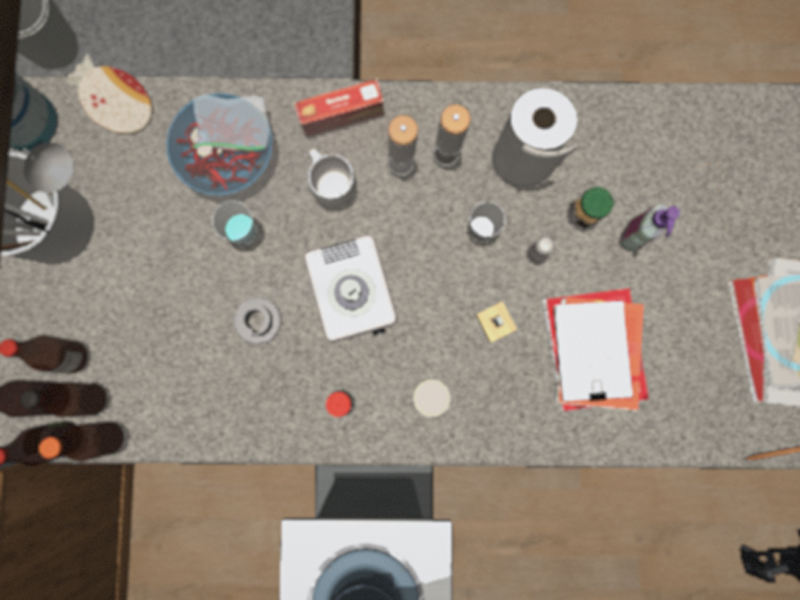

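```bash
cat >> h.py <<'E'
def ang(s=None):
    s=s or get_state(); x=Ro.from_quat(s["tcp_rot"]).as_matrix()[:,0]; return np.arctan2(x[1],x[0])
def go(X,a=None):
    s=get_state(); M=Ro.from_quat(s["tcp_rot"]).as_matrix(); d=M.T@(np.array(X)-s["eef_pos"])/0.025
    y=0 if a is None else -np.degrees((a-ang(s)+np.pi/2)%np.pi-np.pi/2)/5
    print("slide",d.round(2).tolist(),"yaw",round(float(y),2),"ang",round(float(ang(s)),3),"tcp",s["eef_pos"].round(4),"F",s["contact_force"].round(1),"t",round(s["time_s"],2)); return d,y
E
python3 - <<'E'
from h import *
s=get_state();M=Ro.from_quat(s["tcp_rot"]).as_matrix()
p=grab_frame("wrist"); print("cam in tool",M.T@(w(p,[0,0,0])-s["eef_pos"])); print((np.array(p["R"])@M).round(3), f(p))
go([0.50,-0.26,0.2],0.0)
E
```

```text
cam in tool [ 0.06842334 -0.00032002 -0.17427139]
[[ 0.     1.    -0.   ]
 [-0.961  0.    -0.277]
 [-0.277  0.     0.961]] 329.9362911024659
slide [16.5, -10.64, -0.04] yaw 3.09 ang 0.27 tcp [ 0.1733 -0.6265  0.1991] F [-1.4 -0.   0. ] t 2.0
```

```bash
python3 -m crank '[{"fingers":1,"slide":[1.6,-1.0,0],"yaw":0.3},{"fingers":1,"slide":[3.3,-2.1,0],"yaw":0.6},{"fingers":1,"slide":[5,-3.2,0],"yaw":1},{"fingers":1,"slide":[6.6,-4.2,0],"yaw":1.3},{"fingers":1,"slide":[8.3,-5.3,0],"yaw":1.6},{"fingers":1,"slide":[9.9,-6.4,0],"yaw":2},{"fingers":1,"slide":[11.6,-7.4,0],"yaw":2.3},{"fingers":1,"slide":[13.3,-8.5,0],"yaw":2.6},{"fingers":1,"slide":[15,-9.6,0],"yaw":3},{"fingers":1,"slide":[16.5,-10.6,0],"yaw":3.1}]'
python3 -m crank '[{"fingers":1,"slide":[0,0,0],"yaw":0},{"fingers":1,"slide":[0,0,0],"yaw":0},{"fingers":1,"slide":[0,0,0],"yaw":0}]'
python3 - <<'E'
from h import *
s=get_state();print(s["eef_pos"],ang(s))
p=grab_frame("wrist");
for l in ("key","key_rest"):
    print(l,[(w(p,q["point"]).round(4).tolist(),round(q["conf"],2),proj(p,w(p,q["point"])).round()) for q in landmark_of(p,l)[:2]])
    r=trace(p,l)
    for q in r[:1]:
        m=q["region"].astype(np.uint8);ys,xs=np.nonzero(m);print(xs.min(),xs.max(),ys.min(),ys.max(),q["conf"],cv2.minAreaRect(np.c_[xs,ys].astype(np.float32)))
im=p["image"]; np.savez("k.npz",**{k:np.array(v) for k,v in p.items()})
u,v=proj(p,[0.523,-0.244,0.05]).astype(int); print(u,v)
u=min(max(u,90),422);v=min(max(v,75),309)
cv2.imwrite("pics/k1.png",cv2.resize(im[v-75:v+75,u-90:u+90],(720,600),interpolation=cv2.INTER_CUBIC)); print(u-90,v-75)
E
```

```text
time_s: 3.0
eef_pos: [0.5018, -0.259, 0.1995]
tcp_rot: [1.0, -0.0, 0.001, 0.0]
contact_force: [1.0, -0.5, -0.6]
opening: 1.0
grasp_force: 0.0
time_s: 3.3
eef_pos: [0.4993, -0.2625, 0.199]
tcp_rot: [1.0, -0.001, -0.0, 0.0]
contact_force: [0.6, 0.0, 0.4]
opening: 0.997
grasp_force: 0.0
[ 0.49927779 -0.26249444  0.19896256] -0.0024598172521419284
key [([0.3802, -0.1206, 0.0019], 0.55, array([145., 256.])), ([0.5229, -0.2456, 0.0046], 0.49, array([244., 140.]))]
235 252 132 156 0.62 ((245.1877899169922, 143.990234375), (23.327571868896484, 14.317822456359863), 65.224853515625)
key_rest [([0.5282, -0.248, -0.0029], 0.64, array([247., 135.]))]
210 280 105 177 0.79 ((244.9000244140625, 140.80001831054688), (56.79612731933594, 52.771202087402344), 63.43495178222656)
240 145
150 70
```

View pics/k1.png

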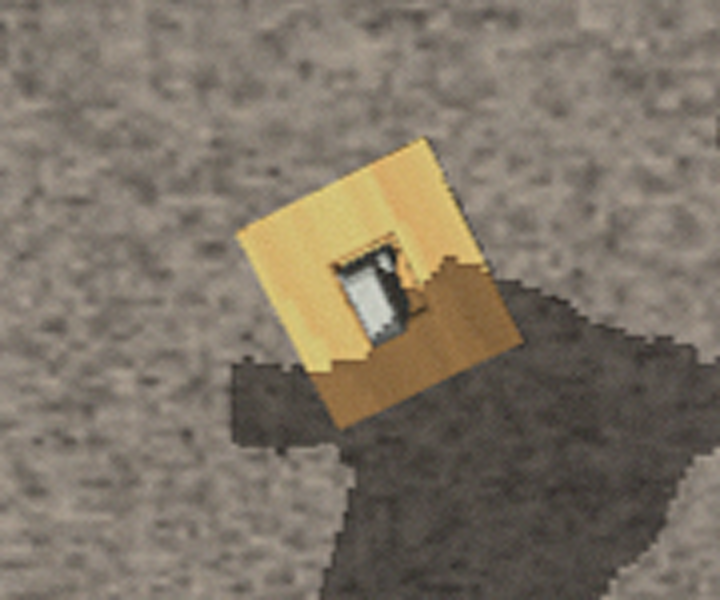

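Run:
```python
from h import *
p=dict(np.load("k.npz",allow_pickle=True)); im=p["image"].astype(int)
sat=im.max(2)-im.min(2); m=((im.min(2)>125)&(sat<40)); 
m[:, :232]=0;m[:,256:]=0;m[:130]=0;m[160:]=0
n,lab,st,c=cv2.connectedComponentsWithStats(m.astype(np.uint8)); i=1+st[1:,4].argmax(); print(st[i],c[i])
ys,xs=np.nonzero(lab==i); P=np.array([onz(p,(a,b),0.056)[:2] for a,b in zip(xs,ys)]); 
r=cv2.minAreaRect((P*1000).astype(np.float32)); print("top face",r)
for row in range(130,160): print(row,"".join("%4d"%im[row,c].mean() for c in range(230,258)))
C=[(150+a/4,70+b/4) for a,b in ((237,237),(425,140),(523,342),(342,430))]
R=np.array([onz(p,q,0.018)[:2] for q in C]); print(R.round(4),"centre",R.mean(0),[np.arctan2(*(v[::-1])) for v in (R[0]-R[3],R[1]-R[2])],[np.linalg.norm(v) for v in (R[0]-R[3],R[1]-R[2],R[0]-R[1])])
```

```text
[235 137  14  18 125] [241.864 144.728]
top face ((524.4408569335938, -245.56439208984375), (16.22053337097168, 7.754648208618164), 25.934280395507812)
130  172 171 170 173 176 174 175 172 179 177 177 169 159 121 121 157 138 131 135 140 177 171 174 169 167 158 163 165
131  168 170 169 171 171 173 174 176 174 171 165 150 131 145 154  96  74  71 127 149 162 178 174 168 166 164 162 163
132  170 174 171 174 175 177 175 170 160 150 146 167 150 102  87  48  54  39  63  84 132 177 171 171 171 164 162 159
133  171 171 172 176 169 169 163 146 144 160 151  87  63  46  67 107  93  47  48 103 145 165 181 174 167 167 158 163
134  167 168 169 172 165 143 142 158 144 100  88  51  56  59 120 161 140  84  30 126 166 156 173 174 173 172 161 166
135  172 168 155 129 131 164 148  97  84  42  48  55  58  54  87 164 177 120  48 121 171 149 155 177 175 165 166 163
136  171 158 121  81  62 101  89  52  52  50  56  76  91  76  82 166 188 134  89 127 171 134 126 178 175 171 169 165
137  170 166 147 100  49  53  55  52  56  71  97 138 156 120  49  48 124 154 102 132 170 153 137 161 179 175 173 164
138  172 169
[... 2137 characters left out ...]
8 170 179 143  78  86 101 107 105 105 106 104 106 107 106 106 107 103  99
157  173 174 168 166 163 172 166 169 168 168 172 170 140  96 104 101 108 106 106 105 106 105 106 108 105 101 105 102
158  175 171 172 169 166 172 171 173 175 173 170 145  91 100 101 101 100 102 101 103 104 105 106 108 103 107 104 104
159  172 176 168 161 161 162 160 164 165 164 165 137  97  98 100 104 105 101 104 106 108 106 104 106 106 105 107 107
[[ 0.5361 -0.209 ]
 [ 0.5608 -0.259 ]
 [ 0.5078 -0.2853]
 [ 0.4835 -0.2357]] centre [ 0.52204721 -0.24725107] [np.float64(0.4686008640614501), np.float64(0.46041934791810096)] [np.float64(0.05898719519583982), np.float64(0.05915314803140048), np.float64(0.05579121778509079)]
```

Run:
```python
from h import *
go([0.5244,-0.2456,0.039],0.457)
```

```text
slide [1.0, -0.68, 6.4] yaw -5.28 ang -0.004 tcp [ 0.4993 -0.2626  0.1991] F [-0.2 -0.3  0.8] t 3.55
```

```bash
python3 -m crank '[{"fingers":1,"slide":[0.5,-0.34,1],"yaw":-1.5},{"fingers":1,"slide":[1,-0.68,2.2],"yaw":-3},{"fingers":1,"slide":[1,-0.68,3.4],"yaw":-4.3},{"fingers":0.2,"slide":[1,-0.68,4.4],"yaw":-5.28},{"fingers":0.0,"slide":[1,-0.68,5.2],"yaw":-5.28},{"fingers":-0.2,"slide":[1,-0.68,5.9],"yaw":-5.28},{"fingers":-0.2,"slide":[1,-0.68,6.4],"yaw":-5.28},{"fingers":-0.2,"slide":[1,-0.68,6.4],"yaw":-5.28},{"fingers":-0.2,"slide":[1,-0.68,6.4],"yaw":-5.28},{"fingers":-0.2,"slide":[1,-0.68,6.4],"yaw":-5.28}]'
python3 - <<'E'
from h import *
go([0.5244,-0.2456,0.039],0.457)
p=grab_frame("wrist"); u,v=proj(p,[0.523,-0.246,0.05]).astype(int);print(u,v)
v=min(max(v,90),294); cv2.imwrite("pics/k2.png",cv2.resize(p["image"][v-90:v+90,u-120:u+120],(800,600),interpolation=cv2.INTER_CUBIC))
E
```

```text
time_s: 4.55
eef_pos: [0.5263, -0.2447, 0.0403]
tcp_rot: [0.974, 0.228, 0.001, 0.001]
contact_force: [-0.0, 0.6, 0.5]
opening: 0.404
grasp_force: 0.0
slide [-0.09, -0.0, 0.05] yaw 0.03 ang 0.46 tcp [ 0.5263 -0.2447  0.0403] F [-0.   0.6  0.5] t 4.55
260 237
```

View pics/k2.png

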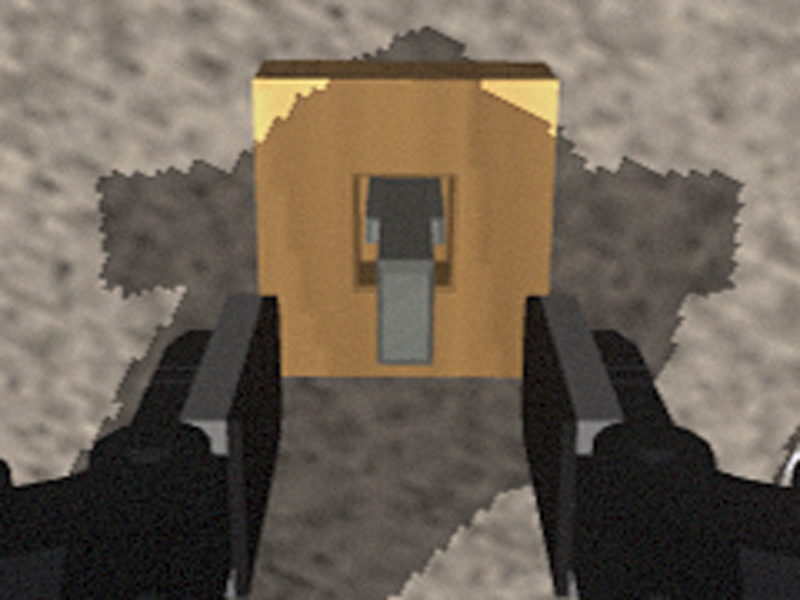

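```bash
python3 -m crank '[{"fingers":-0.6,"slide":[-0.08,0,0.05],"yaw":0},{"fingers":-1,"slide":[-0.08,0,0.05],"yaw":0},{"fingers":-1,"slide":[-0.08,0,0.05],"yaw":0},{"fingers":-1,"slide":[-0.08,0,0.05],"yaw":0},{"fingers":-1,"slide":[-0.08,0,0.05],"yaw":0}]'
python3 - <<'E'
from h import *
go([0.5244,-0.2456,0.18],0.457)
E
```

```text
time_s: 5.1
eef_pos: [0.5234, -0.245, 0.0379]
tcp_rot: [0.974, 0.228, 0.0, 0.0]
contact_force: [0.7, -0.4, -1.9]
opening: 0.001
grasp_force: 0.0
slide [0.02, 0.04, -5.68] yaw 0.04 ang 0.46 tcp [ 0.5234 -0.245   0.0379] F [ 0.7 -0.4 -1.9] t 5.1
```

Run:
```python
from h import *
p=grab_frame("wrist"); a=p["image"][150:384,100:412]; q=grab_frame("side"); u,v=proj(q,[0.523,-0.246,0.05]).astype(int); print(u,v)
b=cv2.resize(q["image"][v-40:v+40,u-52:u+53],(312,234),interpolation=cv2.INTER_CUBIC)
cv2.imwrite("pics/k3.png",cv2.resize(np.hstack([a,b]),(800,300)))
print([(w(p,r["point"]).round(4).tolist(),round(r["conf"],2)) for r in landmark_of(p,"key")+find_in(p,"key")])
```

```text
235 244
[([0.5225, -0.2461, 0.0066], 0.86), ([0.5325, -0.243, 0.0411], 0.59)]
```

View pics/k3.png

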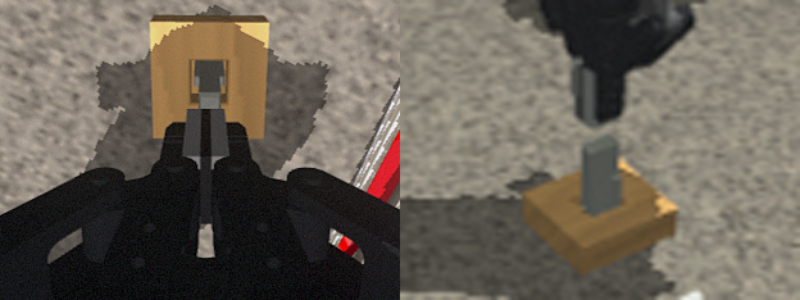

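Run:
```python
from h import *
s=get_state(); M=Ro.from_quat(s["tcp_rot"]).as_matrix()
p=grab_frame("wrist");q=grab_frame("side")
for z in (0,-.01,-.02,-.03,-.04): 
    X=s["eef_pos"]+M@[0,0,z]; Y=s["eef_pos"]+M@[0.011,0,z]; print(z,proj(q,X).round(1),proj(p,Y).round(1))
u=235;v=244
c=cv2.resize(q["image"][v-55:v+25,u-40:u+40],(600,600),interpolation=cv2.INTER_CUBIC)
cv2.imwrite("pics/k4.png",c)
```

```text
0 [235.4 248.8] [261.2 205.9]
-0.01 [235.4 244.7] [261.3 211.8]
-0.02 [235.5 240.5] [261.4 218.5]
-0.03 [235.5 236.3] [261.4 226. ]
-0.04 [235.6 232.1] [261.5 234.4]
```

View pics/k4.png

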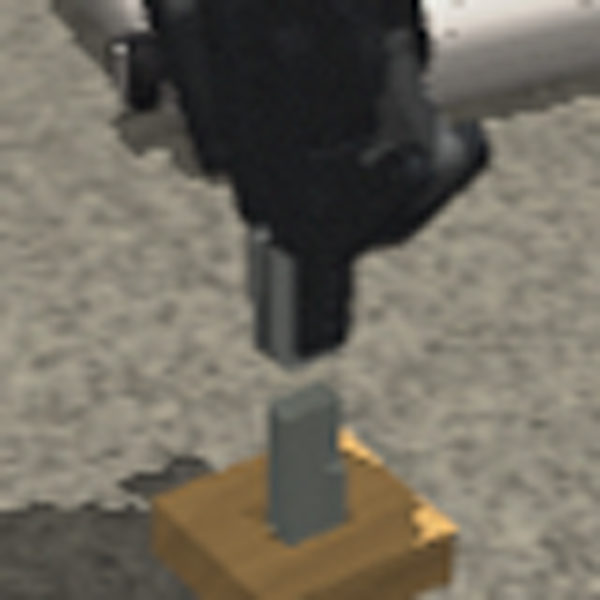

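```bash
python3 -m crank '[{"fingers":-0.2,"slide":[0,0,-0.1],"yaw":0},{"fingers":-0.2,"slide":[0,0,0],"yaw":0},{"fingers":-0.2,"slide":[0,0,0],"yaw":0},{"fingers":-0.2,"slide":[0,0,0.2],"yaw":0},{"fingers":-0.2,"slide":[0,0,0.4],"yaw":0},{"fingers":-0.2,"slide":[0,0,0.65],"yaw":0},{"fingers":-0.2,"slide":[0,0,0.65],"yaw":0}]'
python3 -m crank '[{"fingers":-0.6,"slide":[0,0,0],"yaw":0},{"fingers":-1,"slide":[0,0,0],"yaw":0},{"fingers":-1,"slide":[0,0,0],"yaw":0},{"fingers":-1,"slide":[0,0,0],"yaw":0},{"fingers":-1,"slide":[0,0,0],"yaw":0}]'
```

```text
time_s: 6.1
eef_pos: [0.5222, -0.2445, 0.0201]
tcp_rot: [0.974, 0.228, -0.001, -0.001]
contact_force: [0.3, 0.8, -0.8]
opening: 0.4
grasp_force: 0.0
time_s: 6.6
eef_pos: [0.5236, -0.2451, 0.0218]
tcp_rot: [0.974, 0.228, 0.0, 0.0]
contact_force: [0.6, -0.5, -0.2]
opening: 0.06
grasp_force: 58.8
```

```bash
python3 -m crank '[{"fingers":-0.3,"slide":[0,0,0],"yaw":0},{"fingers":-0.3,"slide":[0,0,0],"yaw":0},{"fingers":-0.3,"slide":[0,0,0.15],"yaw":0},{"fingers":-0.3,"slide":[0,0,0.32],"yaw":0},{"fingers":-0.5,"slide":[0,0,0.32],"yaw":0},{"fingers":-1,"slide":[0,0,0.32],"yaw":0},{"fingers":-1,"slide":[0,0,0.32],"yaw":0},{"fingers":-1,"slide":[0,0,0.32],"yaw":0},{"fingers":-1,"slide":[0,0,0.32],"yaw":0}]'
python3 - <<'E'
from h import *
go([0.52,0.0,0.20],0.24)
E
```

```text
time_s: 7.5
eef_pos: [0.5234, -0.245, 0.0136]
tcp_rot: [0.974, 0.228, 0.0, -0.0]
contact_force: [0.7, 0.1, -0.4]
opening: 0.076
grasp_force: 61.6
slide [4.23, -8.84, -7.46] yaw 2.52 ang 0.46 tcp [ 0.5234 -0.245   0.0136] F [ 0.7  0.1 -0.4] t 7.5
```

```bash
python3 -m crank '[{"fingers":-1,"slide":[0,0,-0.4],"yaw":0},{"fingers":-1,"slide":[0,0,-1],"yaw":0},{"fingers":-1,"slide":[0,0,-2],"yaw":0},{"fingers":-1,"slide":[0.6,-1.5,-3.3],"yaw":0.3},{"fingers":-1,"slide":[1.3,-3,-4.5],"yaw":0.7},{"fingers":-1,"slide":[2,-4.6,-5.5],"yaw":1},{"fingers":-1,"slide":[2.7,-6.2,-6.2],"yaw":1.4},{"fingers":-1,"slide":[3.5,-7.8,-6.2],"yaw":1.8},{"fingers":-1,"slide":[4.2,-9,-6.2],"yaw":2.2},{"fingers":-1,"slide":[4.5,-9.5,-6.2],"yaw":2.5}]'
python3 -m crank '[{"fingers":-1,"slide":[0,0,0],"yaw":0},{"fingers":-1,"slide":[0,0,0],"yaw":0},{"fingers":-1,"slide":[0,0,0],"yaw":0}]'
python3 - <<'E'
from h import *
go([0.519,0.021,0.17],0.24)
p=grab_frame("wrist");np.savez("sp.npz",**{k:np.array(v) for k,v in p.items()})
for l in ("spindle_top","drive_base"): print([(w(p,r["point"]).round(4).tolist(),round(r["conf"],2)) for r in landmark_of(p,l)])
u,v=proj(p,[0.577,0.035,0.096]).astype(int);print(u,v)
cv2.imwrite("pics/sp.png",cv2.resize(p["image"][:,56:456],(800,768))[:600])
E
```

```text
time_s: 8.5
eef_pos: [0.5192, 0.0235, 0.1711]
tcp_rot: [0.992, 0.124, 0.002, -0.001]
contact_force: [-1.0, -0.2, -0.4]
opening: 0.083
grasp_force: 61.7
time_s: 8.8
eef_pos: [0.5189, 0.0154, 0.1689]
tcp_rot: [0.993, 0.119, 0.0, 0.001]
contact_force: [-0.2, 0.6, -0.8]
opening: 0.08
grasp_force: 61.7
slide [0.06, -0.21, -0.04] yaw -0.01 ang 0.239 tcp [0.5189 0.0154 0.1689] F [-0.2  0.6 -0.8] t 8.8
[([0.5763, 0.031, 0.0922], 0.57)]
[([0.5728, 0.0347, 0.0042], 0.69)]
253 108
```

View pics/sp.png

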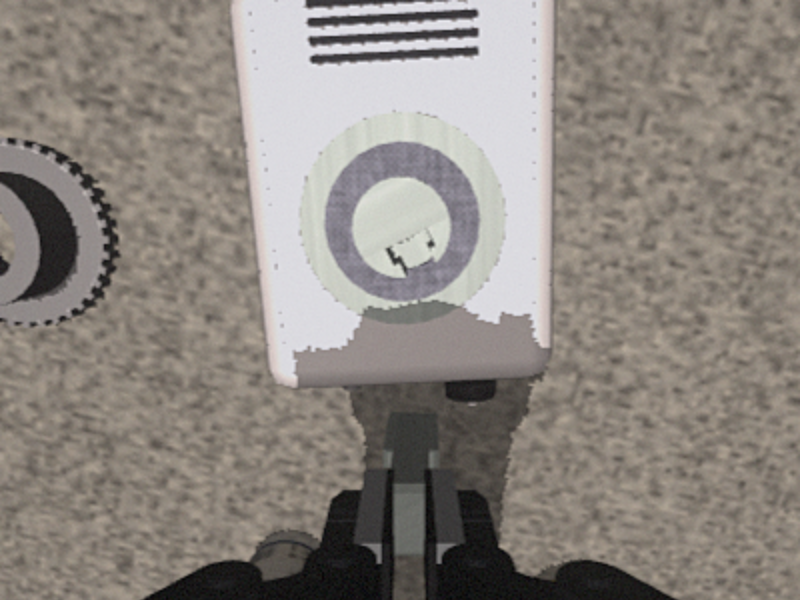

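Run:
```python
from h import *
p=dict(np.load("sp.npz",allow_pickle=True)); g=cv2.cvtColor(p["image"],cv2.COLOR_BGR2GRAY)
print("    "+"".join("%4d"%c for c in range(244,284)))
for r in range(106,144): print(r,"".join("%4d"%v for v in g[r,244:284]))
m=(g>195).astype(np.uint8); 
# circle boundary: spindle bright vs ring dark -> radial edges
c0=np.array([256.,114.])
for it in range(3):
    E=[]
    for a in np.radians(np.arange(0,360,4)):
        rr=np.arange(18,30,.25); q=c0+np.c_[np.cos(a)*rr,np.sin(a)*rr]
        val=cv2.remap(g,q[:,0].astype(np.float32)[None],q[:,1].astype(np.float32)[None],1)[0].astype(float)
        d=val[4:]-val[:-4]; k=d.argmin(); 
        if d[k]<-35: E.append(q[k+2])
    E=np.array(E,np.float32); (cx,cy),ax,an=cv2.fitEllipseAMS(E); c0=np.array([cx,cy]); print(len(E),c0,ax)
X=onz(p,c0,0.096); print("axis",X)
```

```text
244 245 246 247 248 249 250 251 252 253 254 255 256 257 258 259 260 261 262 263 264 265 266 267 268 269 270 271 272 273 274 275 276 277 278 279 280 281 282 283
106  206 205 205 207 205 207 204 206 210 206 207 209 200 206 208 205 206 208 209 207 207 207 211 207 205 207 208 210 207 206 207 201 201 205 205 197 150 121 116 119
107  209 209 207 209 204 208 210 208 207 208 205 207 205 206 207 205 209 207 211 207 210 209 209 210 208 207 208 207 205 205 201 202 205 200 204 204 168 118 121 117
108  206 206 207 206 209 206 210 206 208 207 203 206 207 209 212 213 204 207 208 210 204 211 206 211 207 206 205 205 206 203 204 200 201 202 202 210 182 123 109 115
109  207 206 211 210 205 210 207 206 204 207 208 211 209 211 209 210 210 206 210 214 208 203 209 206 206 197 204 198 204 205 199 201 206 202 205 217 199 141 103 121
110  209 208 207 206 205 204 204 207 210 204 210 209 209 210 209 210 209 210 209 211 204 205 205 205 203 204 201 198 204 202 201 200 204 212 214 215 199 149 121 125
111  206 206 204 209 206 205 206 208 208 206 208 210 208 207 208 209 210 209 206 207 207 206 201 203 203 202 203 20
[... 4880 characters left out ...]
142 147 142 126 138 146 140 136 127 130 124 125 134 134 122 117 121 118 107 114 123 128 144 136 123 125 138 164 198 213
142  136 137 132 134 140 137 120 126 136 137 130 137 131 128 125 136 136 123 121 126 121 126 141 140 130 128 131 132 123 126 129 138 140 136 129 138 173 202 207 205
143  119 115 123 127 124 123 122 115 125 133 139 138 134 134 134 126 124 126 122 118 127 134 142 136 143 141 129 136 140 133 131 142 138 131 137 178 194 204 206 212
89 [255.79676819 112.41633606] (47.57960510253906, 50.212772369384766)
90 [255.81773376 112.51333618] (47.70209503173828, 49.96359634399414)
90 [255.8066864  112.44509888] (47.73720932006836, 49.92970657348633)
axis [0.57492685 0.03247524 0.096     ]
```

```bash
cat >> h.py <<'E'
from scipy.optimize import minimize
def slotfit(p,c,a,span=0.002,z=0.096,da=0.25):
    g=cv2.GaussianBlur(cv2.cvtColor(p["image"],cv2.COLOR_BGR2GRAY),(0,0),0.7).astype(np.float32)
    pl=np.array([(14,6),(11,6),(11,8.5),(4,8.5),(4,-8.5),(11,-8.5),(11,-6),(14,-6)])/1000
    P=np.vstack([np.linspace(pl[i],pl[i+1],20) for i in range(7)])
    best=[]
    o,f_=w(p,[0,0,0]),f(p); R=np.array(p["R"]);t=np.array(p["t"])
    for th in np.arange(a-da,a+da,0.02):
        e=np.array([np.cos(th),np.sin(th)]);n=np.array([-e[1],e[0]])
        for dx in np.arange(-span,span+1e-6,.00025):
            for dy in np.arange(-span,span+1e-6,.00025):
                q=np.array(c)[:2]+[dx,dy]-P[:,:1]*e+P[:,1:]*n
                C=np.c_[q,np.full(len(q),z)]@R.T+t; uv=f_*C[:,:2]/C[:,2:]+[p["cx"],p["cy"]]
                best.append((cv2.remap(g,uv[:,0].astype(np.float32)[None],uv[:,1].astype(np.float32)[None],1).mean(),th,dx,dy))
    best.sort(); return best
E
python3 - <<'E'
from h import *
p=dict(np.load("sp.npz",allow_pickle=True))
b=slotfit(p,[0.5749,0.0325],0.69); print(np.round(b[:6],4)); print(np.mean(b[:40],0))
s=get_state(); M=Ro.from_quat(s["tcp_rot"]).as_matrix()
for X in ([.0086,0,-.0424],[-.0074,0,-.0424],[.0096,.007,.0096],[.0096,-.007,.0096],[.0096,.007,-.0214],[.0096,-.0045,-.0424]): print(X,proj(p,s["eef_pos"]+M@X).round(1))
g=cv2.cvtColor(p["image"],cv2.COLOR_BGR2GRAY)
print("    "+"".join("%4d"%c for c in range(244,282)))
for r in range(198,284,2): print(r,"".join("%4d"%v for v in g[r,244:282]))
E
```

```text
[[ 1.370839e+02  7.000000e-01  7.000000e-04  0.000000e+00]
 [ 1.372603e+02  7.200000e-01  7.000000e-04  3.000000e-04]
 [ 1.374662e+02  7.200000e-01  5.000000e-04  0.000000e+00]
 [ 1.374952e+02  7.200000e-01  5.000000e-04  3.000000e-04]
 [ 1.375634e+02  7.400000e-01  5.000000e-04  3.000000e-04]
 [ 1.377006e+02  6.800000e-01  7.000000e-04 -2.000000e-04]]
[1.3859623e+02 7.1350000e-01 6.1875000e-04 8.7500000e-05]
[0.0086, 0, -0.0424] [259.6 241.2]
[-0.0074, 0, -0.0424] [259.6 274. ]
[0.0096, 0.007, 0.0096] [271.6 202.7]
[0.0096, -0.007, 0.0096] [247.7 202.7]
[0.0096, 0.007, -0.0214] [273.8 221.7]
[0.0096, -0.0045, -0.0424] [249.3 239.1]
     244 245 246 247 248 249 250 251 252 253 254 255 256 257 258 259 260 261 262 263 264 265 266 267 268 269 270 271 272 273 274 275 276 277 278 279 280 281
198   75  78  82  83  82  79  84  85  75  74  75  75  83  88  80  73  61  72  69  73  78  82  81  83  80  83  83  78  81  79  74  74  74  77  67  47  22  23
200   65  71  76  83  82  74  67  72  75  76  73  81  82  79  80  79  80  80  78  75  78  84  75  79  73  77  77  81  78  81  72  79  70  76  80 
[... 5748 characters left out ...]
 108 109 114  93  43  10  27  36  32  23  77 121 117 117 116  90  35  11
276  117 122  98  21  33  33  33  22  30  82 104  99 103 100  99 100  99 101  94  98 100  97 106  85  37  12  27  36  33  17  81 123 114  95  19  17  18  24
278   83 128  98  23  28  24  33   2  31  58  73  62  57  66  67  65  70  74  77  83  77  82  83  68  20  19  25  33  26  29  82 129  95  19  18  16  18   8
280   84 135 100  11  33  35  38  27  13  65  82  82  73  82  85  74  73  75  73  80  73  77  75  64  23   9  33  41  27  26  86 130  99   7  19  24  19  21
282   13  12  12  28  38  34  29  22  15  61  90  87  82  82  80  70  73  73  69  74  70  77  77  66  30  11  19  36  35  35   6  10  15  25  12  19  27  10
```

Run:
```python
from h import *
go([0.5651,0.0247,0.115],0.71)
```

```text
slide [1.89, 0.1, 2.14] yaw -5.4 ang 0.239 tcp [0.5187 0.0159 0.1685] F [-0.7 -0.4  0.4] t 8.95
```

```bash
python3 -m crank '[{"fingers":-1,"slide":[0.6,0.1,0.2],"yaw":-1.4},{"fingers":-1,"slide":[1.2,0.1,0.5],"yaw":-2.8},{"fingers":-1,"slide":[1.89,0.1,1],"yaw":-4.2},{"fingers":-1,"slide":[1.89,0.1,1.6],"yaw":-5.4},{"fingers":-1,"slide":[1.89,0.1,2.14],"yaw":-5.4},{"fingers":-1,"slide":[1.89,0.1,2.14],"yaw":-5.4},{"fingers":-1,"slide":[1.89,0.1,2.14],"yaw":-5.4},{"fingers":-1,"slide":[1.89,0.1,2.14],"yaw":-5.4}]'
python3 - <<'E'
from h import *
go([0.5651,0.0247,0.115],0.71); s=get_state(); M=Ro.from_quat(s["tcp_rot"]).as_matrix()
p=grab_frame("wrist");np.savez("in.npz",**{k:np.array(v) for k,v in p.items()})
for X in ([.009,.007,.0096],[.009,-.007,.0096],[0.019,0.0085,.019],[0.019,-0.0085,.019]): print(X,proj(p,s["eef_pos"]+M@X).round(1))
ax=np.array([.5755,.0326,.096]); print("axis",proj(p,ax))
u,v=proj(p,s["eef_pos"]).astype(int); print(u,v)
o=(u-80,v-75); cv2.imwrite("pics/in.png",cv2.resize(p["image"][v-75:v+45,u-80:u+80],(800,600),interpolation=cv2.INTER_CUBIC)); print(o)
E
```

```text
time_s: 9.75
eef_pos: [0.5657, 0.0264, 0.1159]
tcp_rot: [0.937, 0.348, 0.001, 0.0]
contact_force: [-0.5, 0.0, -1.0]
opening: 0.078
grasp_force: 61.6
slide [-0.06, 0.04, 0.03] yaw 0.02 ang 0.712 tcp [0.5657 0.0264 0.1159] F [-0.5  0.  -1. ] t 9.75
[0.009, 0.007, 0.0096] [273.8 204.4]
[0.009, -0.007, 0.0096] [249.9 204.4]
[0.019, 0.0085, 0.019] [275.9 183.9]
[0.019, -0.0085, 0.019] [247.7 183.9]
axis [264.57781154 195.43466728]
261 224
(np.int64(181), np.int64(149))
```

View pics/in.png

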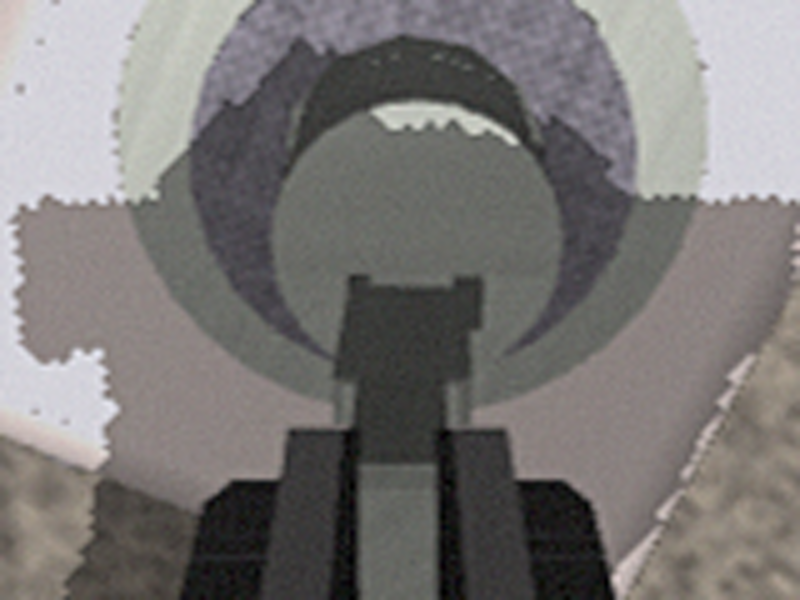

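Run:
```python
from h import *
p=dict(np.load("in.npz",allow_pickle=True)); g=cv2.cvtColor(p["image"],cv2.COLOR_BGR2GRAY)
print("    "+"".join("%4d"%c for c in range(244,284)))
for r in range(198,236): print(r,"".join("%4d"%v for v in g[r,244:284]))
hsv=p["image"].astype(int)
# left/right circle boundary of the spindle per row, by blue-green difference (ring is purple)
d=hsv[:,:,0]-hsv[:,:,1]; d=cv2.GaussianBlur(d.astype(np.float32),(0,0),1)
E=[]
for r in range(178,216):
    L=[c for c in range(225,262) if d[r,c]>3]; Rr=[c for c in range(270,305) if d[r,c]>3]
    if L and Rr: E+= [(max(L)+.5,r),(min(Rr)-.5,r)]
E=np.array(E,np.float32); W=np.array([onz(p,q,.096)[:2] for q in E])
A=np.c_[2*W,np.ones(len(W))]; s=np.linalg.lstsq(A,(W**2).sum(1),rcond=None)[0]; print("circle",s[:2],np.sqrt(s[2]+s[:2]@s[:2]),len(E))
from scipy.optimize import least_squares
print(least_squares(lambda c:np.hypot(*(W-c).T)-.018,[.5755,.0326],loss="soft_l1",f_scale=.0005).x)
```

```text
244 245 246 247 248 249 250 251 252 253 254 255 256 257 258 259 260 261 262 263 264 265 266 267 268 269 270 271 272 273 274 275 276 277 278 279 280 281 282 283
198  108 107 106 107 106 111 106 106 106 106 106 103 107 103 108 105 106 106 110 106 107 106 107 105 106 105 106 105 106 104 108 107 105 105 105 107 105 107 106 106
199  105 108 107 102 108 109 106 104 100 108 109 108 104 104 109 100 107 104 105 106 104 102 103 104 102 104 106 106 106 104 105 107 105 104 104 103 105 106 105 107
200  106 106 104 103 104 103 103 103 100 105 108 104 103 100 106 106  99 107 105 101 102 106 107 108 102 103 104 103  99 103 105 107 105 102 101 106 107 101 102 106
201  105 103 105 104 104 105 104 106 109  96 104 108  98 106 106 104 101 107 103 106 103 105 106 101 102 104 102 107 105 105 104 102 103 103 111 103 107 102  99 103
202  100 110 104 103 103 106 106 107 105 107 102 106 107 101 100 102 100 103 104 104 103 102 103 106 103 106 102 106 103 104 104 102 104 104 100 103 104 104  99 101
203  106 108 106 104 105 102 100 100  95  96  97 102 103 103 101 104 105 101 102 100 102 103 101 106 104 103 108 10
[... 4708 characters left out ...]
48  50  56  51  48  53  49  54  55  51  55  57  56  57  53  53  55  44  80 110 107  88  84 118 136 135 135 133 136 133 133 129
233  135 133 133 120  95 106 104  80  47  54  50  52  55  59  52  52  54  50  58  50  56  55  53  59  53  45  81 112 101  90  91 119 133 132 132 133 137 133 133 135
234  107 103 104 104 108 108  91  49  40  50  57  50  49  51  54  56  50  52  49  55  53  49  56  53  50  36  72  97 100  94  96  98 106 102 103 105 100  99 120 137
235   49  53  49  47  55  36  22  17  25  44  52  57  58  56  53  55  52  52  52  54  59  57  56  45  29  15   8  40  55  52  42  48  51  45  48  46  45  46  94 134
circle [0.57473809 0.03257798] 0.018450917291566876 76
[0.57459722 0.03241296]
```

```bash
python3 -m crank '[{"fingers":-1,"slide":[-0.105,0.037,0],"yaw":0},{"fingers":-1,"slide":[-0.105,0.037,0.1],"yaw":0},{"fingers":-1,"slide":[-0.105,0.037,0.2],"yaw":0},{"fingers":-1,"slide":[-0.105,0.037,0.2],"yaw":0},{"fingers":-1,"slide":[-0.105,0.037,0.2],"yaw":0}]'
python3 - <<'E'
from h import *
go([0.5651,0.0247,0.115],0.71); s=get_state(); M=Ro.from_quat(s["tcp_rot"]).as_matrix()
p=grab_frame("wrist");np.savez("in2.npz",**{k:np.array(v) for k,v in p.items()})
for X in ([.008,.007,.009],[.008,-.007,.009],[0.008,0.0085,.0158],[0.008,-0.0085,.0158]): print(X,proj(p,s["eef_pos"]+M@X).round(1))
g=cv2.cvtColor(p["image"],cv2.COLOR_BGR2GRAY)
print("    "+"".join("%4d"%c for c in range(244,284)))
for r in range(194,224): print(r,"".join("%4d"%v for v in g[r,244:284]))
E
```

```text
time_s: 10.3
eef_pos: [0.5637, 0.0243, 0.1099]
tcp_rot: [0.937, 0.349, -0.0, -0.0]
contact_force: [0.0, -0.3, -1.3]
opening: 0.082
grasp_force: 61.6
slide [0.05, 0.02, -0.2] yaw 0.04 ang 0.713 tcp [0.5637 0.0243 0.1099] F [ 0.  -0.3 -1.3] t 10.3
[0.008, 0.007, 0.009] [273.8 206.4]
[0.008, -0.007, 0.009] [249.9 206.4]
[0.008, 0.0085, 0.0158] [275.9 202.8]
[0.008, -0.0085, 0.0158] [247.7 202.8]
     244 245 246 247 248 249 250 251 252 253 254 255 256 257 258 259 260 261 262 263 264 265 266 267 268 269 270 271 272 273 274 275 276 277 278 279 280 281 282 283
194  107 107 112 110 104 109 106 106 110 110 104 111 106 106 106 106 105 106 106 108 108 110 109 104 106 108 112 108 106 104 104 101 107 106 107 107 102 108 103 107
195  103 108 104 110 110 108 110 105 108 108 108 109 108 108 106 111 111 106 106 105 107 104 107 107 108 104 108 105 107 110 106 100 106 105 107 107 107 107 107 113
196  108 109 111 109 108 108 108 107 108 103 108 108 106 105 102 102 103 106 106 105 106 105 104 103 108 106 108 108 102 106 106 108 107 107 104 108 106 106 106 104
197  105 104 101 104 106 103 103 100 103 107
[... 3710 characters left out ...]
  64  89 100 107 102 108  99  89 100  96
220  106 107  94  72  60  56  58  61  61  54  55  56  55  54  51  50  59  56  55  59  56  54  48  53  50  58  54  58  54  58  61  81 111 100  97  87  99 100 103 103
221  104 108 113 100  60  51  57  53  55  60  55  55  59  53  57  52  52  54  58  47  55  55  55  54  58  59  54  52  63  49  57  93 108 101 102 108 106 102  95 100
222  105 106 113  94  59  53  56  64  54  57  55  60  56  56  55  52  60  58  61  49  58  56  51  58  54  56  53  55  53  48  60  87 108 106 108 105 102  99  99 106
223  105 109 110  91  46  52  52  58  57  53  50  50  51  53  52  49  60  59  57  58  56  49  58  56  59  57  60  56  55  56  51  84 111 105 106 103 101  98 100 103
```

```bash
python3 -m crank '[{"fingers":-1,"slide":[0,0.03,0],"yaw":0},{"fingers":-1,"slide":[0,0.03,0.1],"yaw":0},{"fingers":-1,"slide":[0,0.03,0.2],"yaw":0},{"fingers":-1,"slide":[0,0.03,0.27],"yaw":0},{"fingers":-1,"slide":[0,0.03,0.27],"yaw":0}]'
python3 - <<'E'
from h import *
go([0.5651,0.0247,0.115],0.71); s=get_state(); M=Ro.from_quat(s["tcp_rot"]).as_matrix()
print(s["wrist_torque"])
p=grab_frame("wrist");np.savez("in3.npz",**{k:np.array(v) for k,v in p.items()})
g=cv2.cvtColor(p["image"],cv2.COLOR_BGR2GRAY)
print("    "+"".join("%4d"%c for c in range(244,284)))
for r in range(196,224,1): print(r,"".join("%4d"%v for v in g[r,244:284]))
E
```

```text
time_s: 10.85
eef_pos: [0.5639, 0.0236, 0.1028]
tcp_rot: [0.937, 0.349, -0.0, -0.0]
contact_force: [-0.4, -0.2, -0.3]
opening: 0.078
grasp_force: 61.6
slide [0.06, -0.0, -0.49] yaw 0.04 ang 0.713 tcp [0.5639 0.0236 0.1028] F [-0.4 -0.2 -0.3] t 10.85
[-0.03739932  0.01703597  0.03058555]
     244 245 246 247 248 249 250 251 252 253 254 255 256 257 258 259 260 261 262 263 264 265 266 267 268 269 270 271 272 273 274 275 276 277 278 279 280 281 282 283
196  103 105 109 106 110 106 109 107 109 107 104 106 101 106 107 107 105 109 113 109 108 109 105 102 104 106 108 102 105 104 107 108 106 102 102 104 106 105 108 108
197  104 110 111 105 108 104 105 108 110 107 105 109 108 104 110 105 105 107 103 108 106 109 107 106 109 107 102 109 106 108 104 106 105 103 102 107 103 104 105 102
198  107 108 109 108 106 104 107 105 107 103 101 108 103 103 105 105 107 107 108 101 105 104 101 108 107 109 106 110 105 105 100 104 105 106 106 101 103 104 104 104
199  108 109 105 104 104 106 108 107 101 106 106 106 104 104 103 108 101 101 104 104 106 107 104 104 105 104 108 104 106 103 108 103 103 103 107 110 109
[... 3272 characters left out ...]
  67  94 108 106  99  98 102 103 108 105
220  105 107 108  95  58  56  59  54  57  63  55  57  53  60  53  56  55  59  54  55  56  56  49  58  58  60  56  57  53  56  54  88 102 103 101 101 102 109 107  99
221  104 104 107  84  57  53  53  56  57  51  60  58  58  62  60  56  58  49  57  54  59  53  53  58  52  55  54  57  56  51  59  86 108 101 105 104 106 106 100  87
222   95 104 107  95  60  52  57  63  54  56  58  56  55  57  50  51  55  56  57  55  54  53  49  58  52  55  56  55  55  53  61  90 107 107 105 106 102 100  98 104
223   98 100 103  88  51  58  57  52  55  51  58  52  60  60  54  56  56  52  58  58  55  54  54  57  49  58  57  57  57  55  52  85 105 103 104  99 101 103 101  98
```

```bash
python3 -m crank '[{"fingers":-1,"slide":[0.01,0.01,0.1],"yaw":0},{"fingers":-1,"slide":[0.01,0.01,0.2],"yaw":0},{"fingers":-1,"slide":[0.01,0.01,0.3],"yaw":0},{"fingers":-1,"slide":[0.01,0.01,0.4],"yaw":0},{"fingers":-1,"slide":[0.01,0.01,0.4],"yaw":0}]'
python3 - <<'E'
from h import *
go([0.5651,0.0247,0.0736],0.71); print(get_state()["wrist_torque"])
E
```

```text
time_s: 11.4
eef_pos: [0.5643, 0.0236, 0.0928]
tcp_rot: [0.937, 0.349, -0.0, -0.0]
contact_force: [-1.1, -0.2, -1.0]
opening: 0.08
grasp_force: 61.6
slide [0.05, -0.01, 0.77] yaw 0.04 ang 0.713 tcp [0.5643 0.0236 0.0928] F [-1.1 -0.2 -1. ] t 11.4
[-0.00750328 -0.00098464 -0.02180567]
```

Free so far; lower the rest of the way, stopping just short of the floor.

```bash
python3 -m crank '[{"fingers":-1,"slide":[0,0,0.12],"yaw":0},{"fingers":-1,"slide":[0,0,0.24],"yaw":0},{"fingers":-1,"slide":[0,0,0.36],"yaw":0},{"fingers":-1,"slide":[0,0,0.48],"yaw":0},{"fingers":-1,"slide":[0,0,0.6],"yaw":0},{"fingers":-1,"slide":[0,0,0.66],"yaw":0},{"fingers":-1,"slide":[0,0,0.66],"yaw":0}]'
python3 - <<'E'
from h import *
go([0.5651,0.0247,0.0736],0.71); print(get_state()["wrist_torque"])
E
```

```text
time_s: 12.1
eef_pos: [0.5645, 0.0236, 0.0765]
tcp_rot: [0.937, 0.349, -0.0, -0.0]
contact_force: [-0.0, 0.3, 0.2]
opening: 0.081
grasp_force: 61.7
slide [0.05, -0.02, 0.11] yaw 0.04 ang 0.713 tcp [0.5645 0.0236 0.0765] F [-0.   0.3  0.2] t 12.1
[-0.04816859 -0.05666251  0.00242499]
```

```bash
python3 -m crank '[{"fingers":-1,"slide":[0,0,0.04],"yaw":0},{"fingers":-1,"slide":[0,0,0.07],"yaw":0},{"fingers":-1,"slide":[0,0,0.09],"yaw":0},{"fingers":-1,"slide":[0,0,0.09],"yaw":0},{"fingers":-0.6,"slide":[0,0,0.09],"yaw":0},{"fingers":-0.4,"slide":[0,0,0.09],"yaw":0},{"fingers":-0.4,"slide":[0,0,0.09],"yaw":0},{"fingers":-0.4,"slide":[0,0,0.05],"yaw":0},{"fingers":-0.4,"slide":[0,0,0.05],"yaw":0}]'
python3 - <<'E'
from h import *
go([0.5651,0.0247,0.2],0.71); s=get_state(); M=Ro.from_quat(s["tcp_rot"]).as_matrix()
p=grab_frame("wrist"); 
print([(w(p,r["point"]).round(4).tolist(),round(r["conf"],2)) for r in landmark_of(p,"key")])
q=grab_frame("side")
print([(w(q,r["point"]).round(4).tolist(),round(r["conf"],2)) for r in landmark_of(q,"key")])
E
```

```text
time_s: 13.0
eef_pos: [0.5649, 0.0237, 0.0758]
tcp_rot: [0.937, 0.349, 0.0, 0.0]
contact_force: [0.6, 0.4, 0.1]
opening: 0.304
grasp_force: 0.0
slide [0.03, -0.02, -4.97] yaw 0.04 ang 0.713 tcp [0.5649 0.0237 0.0758] F [0.6 0.4 0.1] t 13.0
[([0.5637, 0.0248, 0.067], 0.91)]
[([0.5644, 0.0263, 0.0645], 0.5)]
```

```bash
python3 -m crank '[{"fingers":-0.2,"slide":[0,0,-0.5],"yaw":0},{"fingers":-0.2,"slide":[0,0,-1.5],"yaw":0},{"fingers":0.5,"slide":[0,0,-3],"yaw":0},{"fingers":1,"slide":[0.1,-0.6,-4.4],"yaw":0},{"fingers":1,"slide":[0.4,-2,-5],"yaw":0},{"fingers":1,"slide":[0.8,-3.8,-5],"yaw":0},{"fingers":1,"slide":[1.2,-5.6,-5],"yaw":0},{"fingers":1,"slide":[1.4,-6.8,-5],"yaw":0},{"fingers":1,"slide":[1.4,-6.8,-5],"yaw":0},{"fingers":1,"slide":[1.4,-6.8,-5],"yaw":0}]'
python3 -m crank '[{"fingers":1,"slide":[0,0,0],"yaw":0},{"fingers":1,"slide":[0,0,0],"yaw":0}]'
python3 - <<'E'
from h import *
go([0.48,0.176,0.2],0.71)
p=grab_frame("wrist");np.savez("hub.npz",**{k:np.array(v) for k,v in p.items()})
for l in ("hub","key","spindle_top"): print(l,[(w(p,r["point"]).round(4).tolist(),round(r["conf"],2)) for r in landmark_of(p,l)])
u,v=proj(p,[0.525,0.216,0.046]).astype(int); print(u,v)
im=p["image"]; a=cv2.resize(im,(800,600)); cv2.imwrite("pics/hub.png",a)
E
```

```text
time_s: 14.2
eef_pos: [0.4799, 0.1759, 0.2016]
tcp_rot: [0.937, 0.35, 0.001, 0.001]
contact_force: [0.3, -0.6, 0.9]
opening: 1.003
grasp_force: 0.0
time_s: 14.4
eef_pos: [0.4809, 0.1733, 0.2007]
tcp_rot: [0.938, 0.348, 0.0, 0.0]
contact_force: [-0.1, -0.2, 0.0]
opening: 0.999
grasp_force: 0.0
slide [0.04, -0.1, 0.03] yaw -0.0 ang 0.71 tcp [0.4809 0.1733 0.2007] F [-0.1 -0.2  0. ] t 14.4
hub [([0.5215, 0.2202, -0.003], 0.66)]
key [([0.5674, 0.0185, 0.0631], 0.9)]
spindle_top [([0.577, 0.0313, 0.0934], 0.89)]
257 106
```

View pics/hub.png

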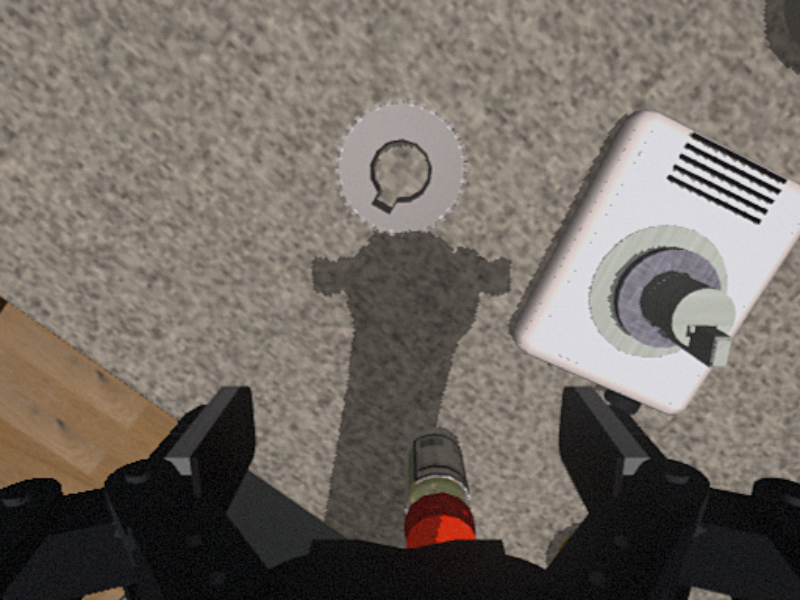

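```bash
cat >> h.py <<'E'
def circ(W,r):
    from scipy.optimize import least_squares
    return least_squares(lambda c:np.hypot(*(W-c).T)-r,W.mean(0),loss="soft_l1",f_scale=.0005)
E
python3 - <<'E'
from h import *
p=grab_frame("wrist"); s=get_state(); print(s["eef_pos"],ang(s))
r=trace(p,"hub"); m=r[0]["region"].astype(np.uint8); print(r[0]["conf"],m.sum())
c=max(cv2.findContours(m,0,1)[0],key=len)[:,0]
W=np.array([onz(p,q,.012)[:2] for q in c]); 
for rr in (.0455,.0445): o=circ(W,rr); print("flange",rr,o.x,o.cost)
g=cv2.cvtColor(p["image"],cv2.COLOR_BGR2GRAY)
print("    "+"".join("%4d"%c for c in range(232,282)))
for r in range(84,140): print(r,"".join("%4d"%v for v in g[r,232:282]))
E
```

```text
[0.48023484 0.17447337 0.200459  ] 0.7118429834059035
0.59 4295
flange 0.0455 [0.52130404 0.21394997] 0.0002484795007296375
flange 0.0445 [0.52208452 0.21461368] 0.00013443082266871272
     232 233 234 235 236 237 238 239 240 241 242 243 244 245 246 247 248 249 250 251 252 253 254 255 256 257 258 259 260 261 262 263 264 265 266 267 268 269 270 271 272 273 274 275 276 277 278 279 280 281
84  161 164 165 159 163 160 163 165 163 166 164 163 161 164 167 159 165 165 162 163 162 167 160 163 163 167 165 161 161 162 162 166 162 164 165 164 162 163 160 162 163 163 159 160 162 164 159 166 157 163
85  164 167 161 164 161 164 162 166 167 165 161 166 165 164 164 167 165 166 162 164 164 162 162 167 164 162 164 163 163 165 163 160 164 165 159 161 162 159 161 161 165 158 160 157 162 163 160 160 157 158
86  163 163 164 168 164 165 161 160 163 165 165 161 160 165 162 160 163 161 165 161 164 164 160 166 162 165 162 164 159 163 163 163 160 159 164 164 159 163 160 160 162 164 160 159 159 160 162 159 159 160
87  163 163 165 164 163 162 162 161 166 161 160 165 164 165 159 168 163 166 166 164 164 161 168 16
[... 10053 characters left out ...]
8 152 153 156 158 157 155 154 152 156 159 153 154 159 155 153 157 157 153 156 157 154
137  161 160 158 158 161 159 157 164 158 157 156 157 156 159 163 164 168 153 125 151 158 159 155 160 159 160 156 157 159 160 154 159 159 159 158 156 154 156 152 156 157 152 157 150 154 154 150 157 151 153
138  159 164 156 159 159 158 160 157 160 160 156 162 156 157 156 158 159 156 159 162 158 160 159 155 158 160 156 156 155 159 158 157 155 159 153 152 158 155 154 155 155 156 155 156 156 154 158 153 154 153
139  167 175 163 159 158 161 158 155 158 156 153 158 155 157 155 158 158 162 159 155 156 154 157 157 157 153 158 153 157 153 153 154 156 159 157 161 153 158 159 155 155 158 155 152 155 153 155 155 149 163
```

Run:
```python
from h import *
p=dict(np.load("hub.npz",allow_pickle=True))
X=onz(p,(257.3,109.3),.046); print(X)
e=onz(p,(245.2,132.7),.046)-X; print(np.hypot(*e[:2]),np.arctan2(-e[1],-e[0]))
for q in ((239.7,129.7),(250.5,135.9)): print(onz(p,q,.046))
go([X[0],X[1],0.05],0.207)
```

```text
[0.52285077 0.21419319 0.046     ]
0.025362159687295036 0.2181997721963963
[0.49680074 0.21467537 0.046     ]
[0.49910739 0.20272409 0.046     ]
slide [2.33, -0.08, 6.02] yaw 5.79 ang 0.712 tcp [0.4801 0.1747 0.2005] F [0.6 0.2 0.3] t 14.7
```

```bash
python3 -m crank '[{"fingers":1,"slide":[0.5,0,0.3],"yaw":1.5},{"fingers":1,"slide":[1,0,0.8],"yaw":3},{"fingers":1,"slide":[1.7,0,1.5],"yaw":4.5},{"fingers":1,"slide":[2.33,-0.08,2.5],"yaw":5.8},{"fingers":1,"slide":[2.33,-0.08,4],"yaw":5.8},{"fingers":1,"slide":[2.33,-0.08,5],"yaw":5.8},{"fingers":1,"slide":[2.33,-0.08,5.8],"yaw":5.8},{"fingers":1,"slide":[2.33,-0.08,6],"yaw":5.8},{"fingers":1,"slide":[2.33,-0.08,6],"yaw":5.8},{"fingers":1,"slide":[2.33,-0.08,6],"yaw":5.8}]'
python3 - <<'E'
from h import *
go([0.5229,0.2142,-0.004],0.206)
p=grab_frame("wrist");g=cv2.cvtColor(p["image"],cv2.COLOR_BGR2GRAY); print(proj(p,[0.5229,0.2142,0.046]))
cv2.imwrite("pics/g.png",cv2.resize(p["image"],(800,600)))
E
```

```text
time_s: 15.7
eef_pos: [0.5238, 0.2153, 0.0518]
tcp_rot: [0.995, 0.103, 0.001, -0.0]
contact_force: [0.7, 0.3, 0.2]
opening: 1.002
grasp_force: 0.0
slide [-0.05, 0.04, 2.23] yaw 0.01 ang 0.207 tcp [0.5238 0.2153 0.0518] F [0.7 0.3 0.2] t 15.7
[261.8162702  222.34912716]
```

```bash
python3 -m crank '[{"fingers":1,"slide":[-0.05,0.04,0.6],"yaw":0},{"fingers":1,"slide":[-0.05,0.04,1.2],"yaw":0},{"fingers":1,"slide":[-0.05,0.04,1.8],"yaw":0},{"fingers":1,"slide":[-0.05,0.04,2.2],"yaw":0},{"fingers":1,"slide":[-0.05,0.04,2.2],"yaw":0},{"fingers":0.5,"slide":[-0.05,0.04,2.2],"yaw":0},{"fingers":0,"slide":[-0.05,0.04,2.2],"yaw":0},{"fingers":-0.2,"slide":[-0.05,0.04,2.2],"yaw":0},{"fingers":-0.2,"slide":[-0.05,0.04,2.2],"yaw":0},{"fingers":-0.2,"slide":[-0.05,0.04,2.2],"yaw":0}]'
```

```text
time_s: 16.75
eef_pos: [0.5228, 0.2142, -0.0033]
tcp_rot: [0.995, 0.103, 0.001, -0.0]
contact_force: [-0.6, -0.8, 4.3]
opening: 0.674
grasp_force: 64.6
```

```bash
python3 -m crank '[{"fingers":-0.2,"slide":[0,0,-0.5],"yaw":0},{"fingers":-0.2,"slide":[0,0,-1.5],"yaw":0},{"fingers":-0.2,"slide":[0,0,-2.7],"yaw":-0.5},{"fingers":-0.2,"slide":[0,0,-4],"yaw":-1.5},{"fingers":-0.2,"slide":[0,0.3,-5.3],"yaw":-2.5},{"fingers":-0.2,"slide":[0,1.3,-6],"yaw":-3.5},{"fingers":-0.2,"slide":[0.2,2.8,-6],"yaw":-4.5},{"fingers":-0.2,"slide":[0.3,4.3,-6],"yaw":-5.5},{"fingers":-0.2,"slide":[0.45,6,-6],"yaw":-5.66},{"fingers":-0.2,"slide":[0.53,7.2,-6],"yaw":-5.66}]'
python3 -m crank '[{"fingers":-0.2,"slide":[0,0,0],"yaw":0},{"fingers":-0.2,"slide":[0,0,0],"yaw":0},{"fingers":-0.2,"slide":[0,0,0],"yaw":0}]'
python3 - <<'E'
from h import *
go([0.5746,0.0323,0.147],0.70)
p=grab_frame("wrist");np.savez("hh.npz",**{k:np.array(v) for k,v in p.items()})
s=get_state(); M=Ro.from_quat(s["tcp_rot"]).as_matrix()
for X in ([0,0,-.0493],[0.019,0,-.0493],[-.019,0,-.0493],[0,.019,-.0493],[-.026,0,-.0493]): print(X,proj(p,s["eef_pos"]+M@X).round(1))
cv2.imwrite("pics/hh.png",cv2.resize(p["image"][130:380,90:430],(800,588),interpolation=cv2.INTER_CUBIC))
E
```

```text
time_s: 17.75
eef_pos: [0.5714, 0.0356, 0.1455]
tcp_rot: [0.94, 0.342, -0.001, 0.001]
contact_force: [-0.7, -0.3, -2.2]
opening: 0.668
grasp_force: 64.5
time_s: 18.05
eef_pos: [0.5707, 0.0417, 0.1455]
tcp_rot: [0.939, 0.344, -0.0, -0.001]
contact_force: [-0.3, 0.5, -1.4]
opening: 0.674
grasp_force: 64.6
slide [-0.12, 0.39, -0.06] yaw 0.03 ang 0.703 tcp [0.5707 0.0417 0.1455] F [-0.3  0.5 -1.4] t 18.05
[0, 0, -0.0493] [261.8 267.2]
[0.019, 0, -0.0493] [261.8 225.1]
[-0.019, 0, -0.0493] [261.8 306.3]
[0, 0.019, -0.0493] [306.9 267.2]
[-0.026, 0, -0.0493] [261.7 320. ]
```

View pics/hh.png

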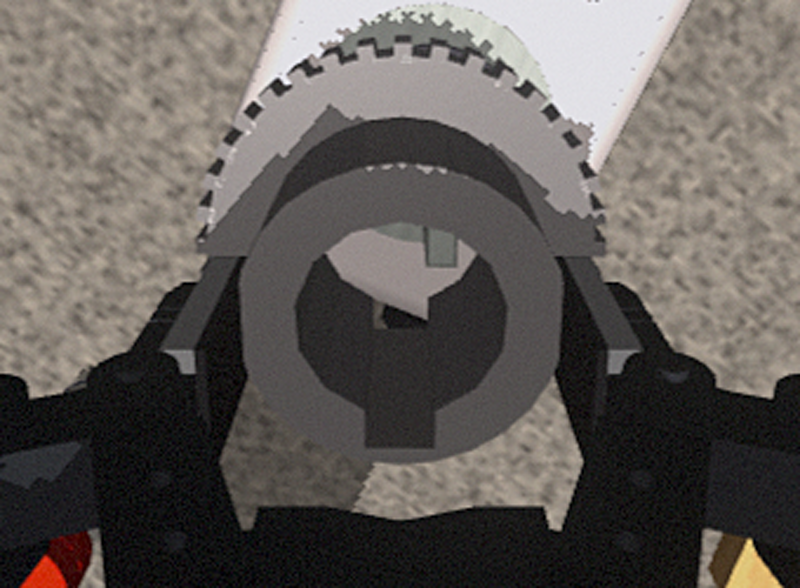

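```bash
python3 -m crank '[{"fingers":-0.2,"slide":[-0.06,0.2,0],"yaw":0},{"fingers":-0.2,"slide":[-0.12,0.41,0.3],"yaw":0},{"fingers":-0.2,"slide":[-0.12,0.41,0.6],"yaw":0},{"fingers":-0.2,"slide":[-0.12,0.41,0.9],"yaw":0},{"fingers":-0.2,"slide":[-0.12,0.41,0.9],"yaw":0},{"fingers":-0.2,"slide":[-0.12,0.41,0.9],"yaw":0},{"fingers":-0.2,"slide":[-0.12,0.41,0.9],"yaw":0}]'
python3 - <<'E'
from h import *
go([0.5747,0.0319,0.122],0.70)
p=grab_frame("wrist");np.savez("h2.npz",**{k:np.array(v) for k,v in p.items()})
s=get_state(); M=Ro.from_quat(s["tcp_rot"]).as_matrix(); print(M.round(3)[:,2])
ax=np.array([.5746,.0323]);e=np.array([np.cos(.70),np.sin(.70)]);n=np.array([e[1],-e[0]])
for nm,r,l,z in (("axis",0,0,.096),("spin+y",0,.018,.096),("spin-y",0,-.018,.096),("spin+x",.018,0,.096),("key in L",-.006,-.0045,.116),("key in R",-.006,.0045,.116),("key out",-.022,0,.116)): print(nm,proj(p,np.r_[ax+r*e+l*n,z]).round(1))
g=cv2.cvtColor(p["image"],cv2.COLOR_BGR2GRAY)
print("    "+"".join("%4d"%c for c in range(212,312,3)))
for r in range(218,324,3): print(r,"".join("%4d"%v for v in g[r,212:312:3]))
E
```

```text
time_s: 18.8
eef_pos: [0.5762, 0.0306, 0.1232]
tcp_rot: [0.939, 0.344, 0.0, -0.0]
contact_force: [0.9, 0.2, -1.7]
opening: 0.675
grasp_force: 64.6
slide [-0.01, -0.08, 0.05] yaw 0.02 ang 0.701 tcp [0.5762 0.0306 0.1232] F [ 0.9  0.2 -1.7] t 18.8
[ 0.001  0.    -1.   ]
axis [258.1 209.4]
spin+y [286.  209.4]
spin-y [230.2 209.3]
spin+x [258.1 182.3]
key in L [250.3 229.9]
key in R [265.5 229.9]
key out [257.9 254.5]
     212 215 218 221 224 227 230 233 236 239 242 245 248 251 254 257 260 263 266 269 272 275 278 281 284 287 290 293 296 299 302 305 308 311
218   90  88  88  86  91  89  86  86  88  85  85  90  88  89  85  92  85  89  85  80  86  86  82  78  82  81  85  82  82  86  90  85  81  58
221   86  85  89  87  90  80  86  85  86  89  91  84  86  81  89  83  86  87  82  85  81  81  86  82  83  83  85  83  86  84  86  80  82  81
224   90  86  87  89  81  87  93  91  85  89  82  82  82  89  91  84  64  85  87  83  84  81  85  82  83  85  85  84  77  85  84  83  83  83
227   83  85  81  84  85  85  84  88  82  87  86  91  98  83  92  88  91  94  81 114 109  88  79  81  83  83  83  87 
[... 3835 characters left out ...]
  69  80  81  76  75  78  80  78  73  75  79  46  41  50  46  38  47  46  42  34  42  69  77  80  76  83  79  81  80  80  77  74 145 124
314   71  73  82  78  76  78  80  81  72  77  77  44  42  41  45  39  44  45  42  44  43  73  77  82  78  80  75  77  84  76  92 130 114 155
317   77  78  76  77  79  77  79  80  81  80  77  52  44  38  42  48  46  46  42  42  46  81  77  75  81  81  77  78  88 152 128 123 138 133
320   90  83  80  71  69  95  77  79  82  76  81  60  60  55  57  58  61  53  53  54  53  76  81  81  76  80  76 108 119 137 123 145 117 133
323   74  71  84  78  75  81  73  64  76  75  79  75  77  77  83  79  83  82  81  80  82  79  77  82 110 144 150 134 116 135 140 161 155 142
```

```bash
python3 -m crank '[{"fingers":-0.2,"slide":[0,-0.076,0],"yaw":0},{"fingers":-0.2,"slide":[0,-0.076,0.1],"yaw":0},{"fingers":-0.2,"slide":[0,-0.076,0.2],"yaw":0},{"fingers":-0.2,"slide":[0,-0.076,0.3],"yaw":0},{"fingers":-0.2,"slide":[0,-0.076,0.4],"yaw":0},{"fingers":-0.2,"slide":[0,-0.076,0.5],"yaw":0},{"fingers":-0.2,"slide":[0,-0.076,0.5],"yaw":0},{"fingers":-0.2,"slide":[0,-0.076,0.5],"yaw":0}]'
python3 - <<'E'
from h import *
go([0.5747,0.0319,0.0927],0.70)
p=grab_frame("wrist");np.savez("h3.npz",**{k:np.array(v) for k,v in p.items()})
ax=np.array([.5746,.0323]);e=np.array([np.cos(.70),np.sin(.70)]);n=np.array([e[1],-e[0]])
for nm,r,l,z in (("axis",0,0,.096),("spin-x",-.018,0,.096),("key in L",-.006,-.0045,.116),("key in R",-.006,.0045,.116),("key out",-.022,0,.116)): print(nm,proj(p,np.r_[ax+r*e+l*n,z]).round(1))
g=cv2.cvtColor(p["image"],cv2.COLOR_BGR2GRAY)
print("    "+"".join("%4d"%c for c in range(212,312,3)))
for r in range(221,324,3): print(r,"".join("%4d"%v for v in g[r,212:312:3]))
E
```

```text
time_s: 19.65
eef_pos: [0.5747, 0.0317, 0.1105]
tcp_rot: [0.939, 0.343, -0.0, -0.0]
contact_force: [-0.3, 0.1, -2.4]
opening: 0.674
grasp_force: 64.6
slide [0.0, -0.0, 0.71] yaw 0.01 ang 0.701 tcp [0.5747 0.0317 0.1105] F [-0.3  0.1 -2.4] t 19.65
axis [261.  215.5]
spin-x [260.9 242.8]
key in L [252.9 238.1]
key in R [269.2 238.1]
key out [261.  264.1]
     212 215 218 221 224 227 230 233 236 239 242 245 248 251 254 257 260 263 266 269 272 275 278 281 284 287 290 293 296 299 302 305 308 311
221   88  87  82  85  87  79  88  87  87  87  80  84  83  83  83  87  79  82  84  88  84  85  80  80  83  81  85  84  82  79  82  78  81  83
224   85  85  83  87  88  88  86  84  84  85  84  79  83  83  81  80  67  86  83  86  85  81  83  82  77  84  84  80  84  87  76  85  84  85
227   86  83  89  84  87  83  89  82  81  84  89  93  53  81 110  55  54  54  58  51 101  81  84  85  82  88  80  82  81  86  78  80  82  82
230   89  84  89  83  88  87  85  87  84 115 114 113  57  54  62  56  58  58  56  55  55 104 113 115  87  82  85  78  80  82  87  80  82  82
233   87  86  82  83  82  81  82  97 113
[... 3630 characters left out ...]
  83  80  77  80  75  81  81  78  79  79  73  51  43  31  45  42  42  44  36  38  38  69  81  76  82  80  81  83  78  77  79  77 135 146
314   76  75  76  73  79  74  77  75  76  78  83  48  41  40  43  42  39  48  42  47  47  74  82  74  79  79  78  81  78  74  89 134 132 148
317   64  66  71  77  79  80  77  76  81  79  80  47  43  46  37  39  36  34  42  48  46  77  77  80  76  82  77  74  85 134 135 114 129 145
320   79  65  66  68  74  69  79  80  77  79  78  55  56  59  55  55  57  46  51  52  50  75  83  78  79  77  76 145 137 114 133 138 135 116
323   83  79  72  72  79  87  67  73  83  76  78  78  78  85  81  76  79  78  81  79  78  82  76  79 110 114 130 149 143 120 136 115 131 133
```

```bash
python3 -m crank '[{"fingers":-0.2,"slide":[0,0.02,0.08],"yaw":0},{"fingers":-0.2,"slide":[0,0.02,0.16],"yaw":0},{"fingers":-0.2,"slide":[0,0.02,0.24],"yaw":0},{"fingers":-0.2,"slide":[0,0.02,0.32],"yaw":0},{"fingers":-0.2,"slide":[0,0.02,0.4],"yaw":0},{"fingers":-0.2,"slide":[0,0.02,0.48],"yaw":0},{"fingers":-0.2,"slide":[0,0.02,0.56],"yaw":0},{"fingers":-0.2,"slide":[0,0.02,0.56],"yaw":0}]'
python3 -m crank '[{"fingers":-0.2,"slide":[0,0,0.05],"yaw":0},{"fingers":-0.2,"slide":[0,0,0.1],"yaw":0},{"fingers":-0.2,"slide":[0,0,0.15],"yaw":0},{"fingers":-0.2,"slide":[0,0,0.15],"yaw":0}]'
```

```text
time_s: 20.5
eef_pos: [0.5747, 0.0313, 0.0962]
tcp_rot: [0.939, 0.343, -0.0, -0.0]
contact_force: [-0.7, 0.6, -1.5]
opening: 0.675
grasp_force: 64.6
time_s: 20.9
eef_pos: [0.5749, 0.0313, 0.0926]
tcp_rot: [0.939, 0.343, -0.0, -0.0]
contact_force: [-0.5, 0.1, -1.6]
opening: 0.675
grasp_force: 64.6
```

```bash
python3 -m crank '[{"fingers":-0.2,"slide":[0,0,0.04],"yaw":0},{"fingers":-0.2,"slide":[0,0,0.08],"yaw":0},{"fingers":-0.2,"slide":[0,0,0.12],"yaw":0},{"fingers":-0.2,"slide":[0,0,0.12],"yaw":0}]'
```

```text
time_s: 21.3
eef_pos: [0.5749, 0.0313, 0.0896]
tcp_rot: [0.939, 0.343, -0.0, -0.0]
contact_force: [0.1, 0.4, -2.1]
opening: 0.674
grasp_force: 64.6
```

```bash
python3 -m crank '[{"fingers":-0.2,"slide":[0,0,0.04],"yaw":0},{"fingers":-0.2,"slide":[0,0,0.08],"yaw":0},{"fingers":-0.2,"slide":[0,0,0.12],"yaw":0},{"fingers":-0.2,"slide":[0,0,0.12],"yaw":0}]'; python3 -c "
from h import *
print(get_state()['wrist_torque'])"
```

```text
time_s: 21.7
eef_pos: [0.5749, 0.0314, 0.0866]
tcp_rot: [0.939, 0.343, -0.0, -0.0]
contact_force: [-0.6, 0.1, -1.9]
opening: 0.677
grasp_force: 64.6
[ 0.04187657 -0.03509204  0.03621292]
```

```bash
python3 -m crank '[{"fingers":-0.2,"slide":[0,0,0.08],"yaw":0},{"fingers":-0.2,"slide":[0,0,0.16],"yaw":0},{"fingers":-0.2,"slide":[0,0,0.24],"yaw":0},{"fingers":-0.2,"slide":[0,0,0.32],"yaw":0},{"fingers":-0.2,"slide":[0,0,0.4],"yaw":0},{"fingers":-0.2,"slide":[0,0,0.48],"yaw":0},{"fingers":-0.2,"slide":[0,0,0.5],"yaw":0}]'
```

```text
time_s: 22.4
eef_pos: [0.5748, 0.0313, 0.074]
tcp_rot: [0.939, 0.343, -0.0, -0.0]
contact_force: [-0.6, -0.3, -0.6]
opening: 0.671
grasp_force: 64.6
```

```bash
python3 -m crank '[{"fingers":-0.2,"slide":[0,0,0.08],"yaw":0},{"fingers":-0.2,"slide":[0,0,0.16],"yaw":0},{"fingers":-0.2,"slide":[0,0,0.24],"yaw":0},{"fingers":-0.2,"slide":[0,0,0.32],"yaw":0},{"fingers":-0.2,"slide":[0,0,0.4],"yaw":0},{"fingers":-0.2,"slide":[0,0,0.48],"yaw":0},{"fingers":-0.2,"slide":[0,0,0.5],"yaw":0}]'
```

```text
time_s: 23.1
eef_pos: [0.5748, 0.0313, 0.0615]
tcp_rot: [0.939, 0.343, -0.0, -0.0]
contact_force: [1.0, 0.2, -1.7]
opening: 0.67
grasp_force: 64.6
```

```bash
python3 -m crank '[{"fingers":-0.2,"slide":[0,0,0.05],"yaw":0},{"fingers":-0.2,"slide":[0,0,0.1],"yaw":0},{"fingers":-0.2,"slide":[0,0,0.15],"yaw":0},{"fingers":-0.2,"slide":[0,0,0.2],"yaw":0},{"fingers":-0.2,"slide":[0,0,0.25],"yaw":0},{"fingers":-0.2,"slide":[0,0,0.3],"yaw":0},{"fingers":-0.2,"slide":[0,0,0.35],"yaw":0},{"fingers":-0.2,"slide":[0,0,0.4],"yaw":0}]'
```

```text
time_s: 23.9
eef_pos: [0.575, 0.0313, 0.0525]
tcp_rot: [0.939, 0.343, -0.0, 0.0]
contact_force: [-3.3, -0.6, 4.5]
opening: 0.669
grasp_force: 65.3
```

```bash
python3 -m crank '[{"fingers":-0.2,"slide":[0,0,0.05],"yaw":0},{"fingers":-0.2,"slide":[0,0,0.1],"yaw":0},{"fingers":-0.2,"slide":[0,0,0.15],"yaw":0},{"fingers":-0.2,"slide":[0,0,0.2],"yaw":0}]'
```

```text
time_s: 24.3
eef_pos: [0.5751, 0.0313, 0.0481]
tcp_rot: [0.939, 0.343, -0.0, 0.0]
contact_force: [-2.8, -1.3, 6.3]
opening: 0.672
grasp_force: 65.4
```

```bash
python3 -m crank '[{"fingers":-0.2,"slide":[0,0,0.04],"yaw":0},{"fingers":-0.2,"slide":[0,0,0.08],"yaw":0},{"fingers":-0.2,"slide":[0,0,0.11],"yaw":0}]'
```

```text
time_s: 24.6
eef_pos: [0.5751, 0.0313, 0.0453]
tcp_rot: [0.939, 0.343, -0.0, 0.0]
contact_force: [-2.6, 0.1, 5.8]
opening: 0.671
grasp_force: 65.4
```

```bash
python3 -m crank '[{"fingers":-0.2,"slide":[0,0,0.03],"yaw":0},{"fingers":-0.2,"slide":[0,0,0.03],"yaw":0}]'
```

```text
time_s: 24.8
eef_pos: [0.5751, 0.0313, 0.0446]
tcp_rot: [0.939, 0.343, -0.0, 0.0]
contact_force: [-4.3, 0.4, 6.0]
opening: 0.666
grasp_force: 65.4
```

```bash
python3 -m crank '[{"fingers":-0.2,"slide":[0,0,0.03],"yaw":0},{"fingers":-0.2,"slide":[0,0,0.04],"yaw":0}]'
```

```text
time_s: 25.0
eef_pos: [0.5751, 0.0313, 0.0445]
tcp_rot: [0.939, 0.343, -0.0, 0.0]
contact_force: [-5.7, -1.0, 11.6]
opening: 0.675
grasp_force: 66.0
```

```bash
python3 -m crank '[{"fingers":-0.2,"slide":[0,0,0.03],"yaw":0},{"fingers":-0.2,"slide":[0,0,0.04],"yaw":0}]'
```

```text
time_s: 25.2
eef_pos: [0.5752, 0.0313, 0.0445]
tcp_rot: [0.939, 0.343, -0.001, 0.001]
contact_force: [-7.2, -1.6, 18.4]
opening: 0.674
grasp_force: 66.5
```

```bash
python3 -m crank '[{"fingers":-0.2,"slide":[0,0,-0.06],"yaw":0},{"fingers":-0.2,"slide":[0,0,-0.08],"yaw":0},{"fingers":0.6,"slide":[0,0,-0.08],"yaw":0},{"fingers":1,"slide":[0,0,-0.08],"yaw":0},{"fingers":1,"slide":[0,0,-0.08],"yaw":0},{"fingers":1,"slide":[0,0,-0.08],"yaw":0},{"fingers":1,"slide":[0,0,-0.5],"yaw":0},{"fingers":1,"slide":[0,0,-1],"yaw":0},{"fingers":1,"slide":[0,0,-2],"yaw":0},{"fingers":1,"slide":[0,0,-3],"yaw":0}]'
python3 -m crank '[{"fingers":1,"slide":[0,0,-1],"yaw":0},{"fingers":1,"slide":[-1.5,0,-2.5],"yaw":0},{"fingers":1,"slide":[-2.8,0,-3],"yaw":0},{"fingers":1,"slide":[-2.8,0,-3],"yaw":0},{"fingers":1,"slide":[-2.8,0,-3],"yaw":0},{"fingers":1,"slide":[-2.8,0,-3],"yaw":0}]'
python3 - <<'E'
from h import *
for n in ("wrist","side","top"):
    p=grab_frame(n); print(n,[(l,w(p,r[0]["point"]).round(4).tolist(),round(r[0]["conf"],2)) for l in ("hub","key","drive_base","spice_jar_3","sauce_cup") for r in [landmark_of(p,l)] if r])
    if n=="wrist":
        u,v=proj(p,[.575,.032,.09]).astype(int); print(u,v); im=p["image"]
        g=cv2.cvtColor(im,cv2.COLOR_BGR2GRAY); np.savez("fin.npz",**{k:np.array(x) for k,x in p.items()})
        ax=np.array([.5746,.0323]);e=np.array([np.cos(.70),np.sin(.70)])
        for nm,r,z in (("spin",0,.096),("key",-.014,.116),("bore in -x",-.026,.094)): print(nm,proj(p,np.r_[ax+r*e,z]).round(1))
        m=trace(p,"hub")[0]["region"].astype(np.uint8); c=max(cv2.findContours(m,0,1)[0],key=len)[:,0]
        for z in (.060,): W=np.array([onz(p,q,z)[:2] for q in c]); o=circ(W,.045); print("flange",o.x,o.cost,cv2.minEnclosingCircle((W*1000).astype(np.float32)))
E
```

```text
time_s: 26.2
eef_pos: [0.5751, 0.0315, 0.118]
tcp_rot: [0.939, 0.343, 0.0, -0.0]
contact_force: [0.4, -0.3, 0.2]
opening: 1.003
grasp_force: 0.0
time_s: 26.8
eef_pos: [0.5219, -0.0128, 0.1915]
tcp_rot: [0.939, 0.344, 0.0, -0.0]
contact_force: [1.2, -0.5, 0.2]
opening: 0.996
grasp_force: 0.0
wrist [('key', [0.5664, 0.0231, 0.0675], 0.69), ('drive_base', [0.5743, 0.0314, 0.0007], 0.87), ('spice_jar_3', [0.3707, 0.0489, 0.0023], 0.79), ('sauce_cup', [0.3778, -0.1214, -0.0006], 0.6)]
261 97
spin [260.9  97.6]
key [260.9 117.2]
bore in -x [260.8 130.9]
flange [0.57479647 0.03226127] 0.00010636564361188448 ((574.701171875, 32.8203010559082), 46.19294738769531)
side [('hub', [0.5765, 0.0321, 0.0457], 0.8), ('key', [0.5741, 0.0336, -0.0028], 0.65), ('drive_base', [0.5769, 0.0371, -0.0038], 0.94), ('spice_jar_3', [0.3687, 0.0495, -0.0032], 0.86), ('sauce_cup', [0.3805, -0.1137, 0.0002], 0.95)]
top [('spice_jar_3', [0.3749, 0.0485, -0.0019], 0.53), ('sauce_cup', [0.3828, -0.1193, 0.0004], 0.88)]
```

```bash
python3 -c "
from bench import *
print(close_job())"
```

```text
the job is handed in; nothing more can be done
None
```

The key is standing in the spindle slot, and the hub is over spindle and key, pressed against the hard stop at home height. Both are released, no bystander was disturbed that I saw (I re-checked only the spice jar and sauce pot), and the job was handed in at about 28 s; the hand-in returned no verdict.

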